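# Pull the transport plugs from the scanner's feeder deck

## Task

Get the scanner's feeder deck ready for use: take the locking pin from its stand, use it to push the sprung pressure arm's short tail towards the robot side, drop the pin in the deck's hole so that it holds the arm swung away, and let go. With the arm pinned, take out every rubber transport plug that is fitted and lay it in the white tray; the plugs grip tightly, so rock each one side to side while easing it up, since a straight pull lifts the loose deck plate out of its housing, which must not happen. When all plugs are in the tray, pull the pin so that the arm springs back, stand the pin fully down in its stand again, and leave the mug and the stapler alone.

Things in the scene. Friction and masses are not known exactly. Their poses are not given: they have to be found in the camera images.
- feeder: Scanner feeder housing, black, fixed, 245 x 440 mm. Origin: centre of its underside; x across (away from the robot at yaw 0), y along. On it the grey deck plate, top 50 mm above the desk, with four plug sockets in a row at x = -35, y = -75, -5, 65, 135 mm (some empty). In each socket two sprung rubber pads grip the plug from +x and -x, 26 N each.
- deck (a joint): How far the loose deck plate (with sockets and arm) has been lifted out of the housing, m: 0 lying home. It lies there by its weight of about 17 N only and drops back by itself.
- pressure_arm (a joint): Angle of the aluminium arm, rad: 0 at rest along +y over the +x edges of the plug collars; grows clockwise from above to 0.95: the long end (285 mm) swings to +x, the tail (80 mm, along -y at rest) to -x. A spring (0.13 N m at 0, 0.26 at 0.55 rad) returns it to 0. Bar and tail are 7 to 19 mm above the deck top, the tail 14 mm wide.
- pivot (a point): Pivot axis of the pressure arm, at the deck top; at x = -13 mm, y = -125 mm in the feeder.
- tail_end (a point): Middle of the end face of the arm's tail, 80 mm from the pivot, 13 mm above the deck top.
- pin_hole (a point): Mouth of the round hole for the pin in the deck top, 15 mm wide, 24 mm deep; at about x = -30 mm, y = -179 mm in the feeder. A pin standing in it, on the +x side of the tail, leans a little and holds the arm at about 0.47 rad.
- pin: Steel locking pin, upright in its stand at the start: shaft 12 mm thick and 50 mm long with a bevelled tip, above it a round black knob 26 mm wide and 26 mm high (76 mm in all, 70 g). Origin: the tip; z runs up to the knob.
- stand: Wooden block 70 x 70 x 34 mm fixed to the desk, with a hole 15 mm wide and 26 mm deep in the middle of its top; the pin's tip stands 8 mm above the desk in it. Origin: centre of its underside.
- tray: White open tray, loose, outside 220 (x) x 160 (y) x 32 mm high, walls 4 mm, floor about 4 mm thick, 0.6 kg. Origin: centre of its underside.
- mug: White mug, 80 mm wide, 95 mm high, bystander. Origin: centre of its underside.
- stapler: Black and steel stapler, 140 mm long along its x, 36 mm wide, about 50 mm high, bystander. Origin: centre of its underside.
- plug0: Tapered black rubber plug (may be absent), 40 g, at y = -75 mm: flat finger tab 26 (x) x 12 (y) mm, up to 39 mm above the origin, collar 38 mm wide, 4 thick, shank 24 wide, 21 long, thinner below 9. Origin: centre of the collar's underside (on the deck when seated), z up. Grip the tab across y, rock along x 0.15 to 0.25 rad each way; free once raised 10 mm on both sides.
- plug1: Tapered black rubber plug (may be absent), 40 g, at y = -5 mm: flat finger tab 26 (x) x 12 (y) mm, up to 39 mm above the origin, collar 38 mm wide, 4 thick, shank 24 wide, 21 long, thinner below 9. Origin: centre of the collar's underside (on the deck when seated), z up. Grip the tab across y, rock along x 0.15 to 0.25 rad each way; free once raised 10 mm on both sides.
- plug2: Tapered black rubber plug (may be absent), 40 g, at y = 65 mm: flat finger tab 26 (x) x 12 (y) mm, up to 39 mm above the origin, collar 38 mm wide, 4 thick, shank 24 wide, 21 long, thinner below 9. Origin: centre of the collar's underside (on the deck when seated), z up. Grip the tab across y, rock along x 0.15 to 0.25 rad each way; free once raised 10 mm on both sides.
- plug3: Tapered black rubber plug (may be absent), 40 g, at y = 135 mm: flat finger tab 26 (x) x 12 (y) mm, up to 39 mm above the origin, collar 38 mm wide, 4 thick, shank 24 wide, 21 long, thinner below 9. Origin: centre of the collar's underside (on the deck when seated), z up. Grip the tab across y, rock along x 0.15 to 0.25 rad each way; free once raised 10 mm on both sides.
Mind the look-alikes: they are no part of the job. What is shaped like the plug1 but purple is not meant.

How it is judged:
On the way, in this order (a step that is already met when the one before it is completed fails the run):
1. the pressure arm is swung away and held by the pin standing in the deck's hole, the pin let go (value of joint pressure_arm above 0.4 rad and horizontal distance between pin and pin_hole below 0.006 m and z of pin in the frame of pin_hole below -0.012 m and contact force between the fingers and pin below 0.1 N), for 0.3 s.
2. every plug lies in the tray, let go, while the pin still holds the arm (x of plug0 in the frame of tray between -0.105 and 0.105 m and y of plug0 in the frame of tray between -0.075 and 0.075 m and z of plug0 in the frame of tray between 0 and 0.05 m and x of plug1 in the frame of tray between -0.105 and 0.105 m and y of plug1 in the frame of tray between -0.075 and 0.075 m and z of plug1 in the frame of tray between 0 and 0.05 m and x of plug2 in the frame of tray between -0.105 and 0.105 m and y of plug2 in the frame of tray between -0.075 and 0.075 m and z of plug2 in the frame of tray between 0 and 0.05 m and x of plug3 in the frame of tray between -0.105 and 0.105 m and y of plug3 in the frame of tray between -0.075 and 0.075 m and z of plug3 in the frame of tray between 0 and 0.05 m and value of joint pressure_arm above 0.4 rad and horizontal distance between pin and pin_hole below 0.006 m and z of pin in the frame of pin_hole below -0.012 m and contact force between the fingers and plug0 below 0.1 N and contact force between the fingers and plug1 below 0.1 N and contact force between the fingers and plug2 below 0.1 N and contact force between the fingers and plug3 below 0.1 N), for 0.2 s.
At the end, for the whole second after the job is handed in: All plugs lie inside the tray at rest; the arm is back within 0.1 rad of its rest; the deck plate lies home (within 3 mm); the pin stands in its stand's hole, within 8 mm of its middle, its tip no more than 14 mm above the desk, at most 0.2 rad off upright (x of plug0 in the frame of tray between -0.105 and 0.105 m and y of plug0 in the frame of tray between -0.075 and 0.075 m and z of plug0 in the frame of tray between 0 and 0.05 m and x of plug1 in the frame of tray between -0.105 and 0.105 m and y of plug1 in the frame of tray between -0.075 and 0.075 m and z of plug1 in the frame of tray between 0 and 0.05 m and x of plug2 in the frame of tray between -0.105 and 0.105 m and y of plug2 in the frame of tray between -0.075 and 0.075 m and z of plug2 in the frame of tray between 0 and 0.05 m and x of plug3 in the frame of tray between -0.105 and 0.105 m and y of plug3 in the frame of tray between -0.075 and 0.075 m and z of plug3 in the frame of tray between 0 and 0.05 m and value of joint pressure_arm below 0.1 rad and value of joint deck below 0.003 m and horizontal distance between pin and stand below 0.008 m and height (world z) of pin below 0.014 m and angle between pin's own z axis and vertical below 0.2 rad and linear speed of each of pin, plug0, plug1, plug2, plug3 below 0.02 m/s); the robot touches nothing.
It fails at once if the deck plate is lifted more than 10 mm out of its housing (value of joint deck above 0.01 m).
It fails at once if the mug is moved more than 3 cm or tipped (distance of mug from where it was at the start of the episode above 0.03 m or angle between mug's own z axis and vertical above 0.4 rad).
It fails at once if the stapler is moved more than 3 cm (distance of stapler from where it was at the start of the episode above 0.03 m).
Of plug0, plug1, plug2, plug3 only 2 to 4 are there at a start; the rules pass over those that are not, and their reading is None.
At some moment in a run one of tray may be knocked a few centimetres aside while the robot is not near it.
Once in a run the grip may slacken for a moment while it holds something.
It also fails if it takes over 210 s, if anything falls off the work surface, if the arm or the gripper's body presses on something with over 40 N, if the wrist force passes 120 N, or if a joint passes its speed limit or range.

## Robot

A 6-joint arm with a two-finger parallel gripper is mounted at the origin on the work surface. World frame = base frame: x ahead of the robot, y to its left, z up, the work surface at z = 0. Lengths are in m, angles in rad, forces in N, time in s.
With the tool pointing down it reaches from about 0.35 to 0.975 m from the base axis. Payload 4.9 kg.
Tool frame: the origin (TCP) lies at the very end of the fingers, on their centre line; the grasp point (between the pads) lies 19 mm behind it; z points along the fingers, y is the direction in which the jaws open and shut (so a half turn about z gives the same grasp; the last joint's range is limited). The gripper opens to 85 mm and grips with 20 to 120 N. Pads are 22 mm wide; open, the fingers measure 114 mm over their backs; the gripper's body (76 mm by 85 mm) begins 54 mm behind the grasp point. The pads swing forward as they close: fully open they stand 13 mm farther back than shut.
Start: joints at [1.191, 0.053, 1.613, -0, 1.476, -0.119], TCP at [0.161, 0.604, 0.231] pointing down, gripper open.
Joint ranges: [-3.01, 3.01], [-1.01, 2.22], [0.06, 2.58], [-1.02, 4.17], [0.09, 2.62], [-3.14, 3.14]. Speed limits (rad/s): [2.57, 2.57, 3.14, 3.14, 3.14, 3.14].

## Interface

Orientations are given as a unit quaternion [x, y, z, w].
In Python, from station import state, viewer, order gives the robot as it stands. The module is installed in compiled form; this text tells all that it offers.
- The arm moves only by the tool move_arm, never from a script. Its argument "commands" is a list of rows, each a list of 5 numbers: the shift along the world's x, y, z in mm, then the turn about the world's z in rad, then the closure, from -1 (fully open) to 1 (shut). A call has exactly 8 rows; each row is the pose to reach, as a shift and turn from the pose commanded when the call began; what a row does not reach only later rows make up. A row lasts 1/10 s, in which the tool goes at most 50 mm and 8.59 degrees, less where a joint would pass 70% of its speed; a pose out of reach is approached as far as the arm can. A call with a gripper value outside its range is refused whole. The fingers move at their own pace and stop on an object; the grip force is fixed at half the most. Time passes only in rows, so rows that repeat a pose let the fingers close, or fill a call up. It gives the time, the measured TCP pose, the force and the opening at its end, in the units of the state.
- state(): the state, without advancing time (a new reading comes with each control period).
- viewer.read_camera(name): name is "scene" or "top"; returns the picture (400x640x3 uint8, blue, green, red); there is no depth.
- viewer.camera_info(name): a dict with "fovy" (degrees; the focal length in pixels is half the picture's height over the tangent of half this angle, whatever the lens; pixels are square), "cx", "cy" (the principal point, pixels), "rvec" (rotation vector, rad) and "tvec" (3), from world to camera coordinates, as OpenCV has them. Camera axes: x right, y down, z forward; pixel columns grow to the right and rows downward; lengths in m; the calibration is good to about 2 mm. A picture is of the moment at which its call begins. camera_info takes no time and is no camera call.
- order.close_job(): hands the job in, once; it reports no verdict.
Trained networks look in the newest picture that a camera, given by its name, has taken for a name from the list of things; names that differ only in an ending like _2 or _b are one class to them, and where a whole thing is asked for, a point or a joint stands for the part that bears it (a point fixed in the world has none). Each returns a list of dicts, best first, with "p" (0 to 1); they miss things now and then, are a little off and sometimes report something else, mostly with a low value. They report only what shows in the picture. A call takes as long as a camera call. They do not tell look-alikes from the thing itself.
- viewer.search_frame(camera, thing): "xy" ([column, row] in pixels, amid what is visible of it).
- viewer.trace(camera, thing): "region" (400x640 bool, what is visible of it) and "xy" ([column, row] in pixels, amid what is visible of it).
- viewer.place_of(camera, thing): "xy" ([column, row] in pixels: a listed point, or the origin of a listed thing).
The state is a dict: "t": time; "joint_pos": joint angles; "qd": joint speeds; "tau": joint torques, N m; "tool_pos": TCP position; "orientation": TCP orientation; "force": force on the tool from outside, world axes, zero at the start; "ft_torque": the same for the moment, N m; "finger_gap": finger opening in m.
Only numpy, scipy, OpenCV 4.12 (cv2) and the standard library are available. Lean on these libraries where they do the work, as an engineer would, in place of code of your own. Each camera call takes 0.05 s, during which the arm holds its last target.

## Working session

There is one attempt and no reset: what is moved stays moved. The work goes in short steps, Python scripts to look and compute and a tool call to move; the robot and the scene stay as the last step left them, time stands still between calls to the robot, and variables do not carry over. Pictures are saved under pics/ and viewed, and the job is handed in when it is done.

Besides the shell and the picture viewer there is one more tool, called after ">>>" as a command line: name --pt "numbers of a row" for each row, then --argument value for the rest. move_arm: Moves the arm, as the interface text tells. Its arguments: {"type":"object","properties":{"commands":{"type":"array","items":{"type":"array","items":{"type":"number"}}}},"required":["commands"]}

```bash
mkdir -p pics; ls
python3 - <<'E'
from station import state, viewer
import cv2
print(state())
for c in ("scene","top"):
    print(c,viewer.camera_info(c))
    cv2.imwrite(f"pics/{c}0.png",viewer.read_camera(c))
E
```

```text
pics
{'t': 0.0, 'joint_pos': array([ 1.19097447e+00,  5.33323814e-02,  1.61428615e+00,  1.79608865e-06,
        1.47598228e+00, -1.18957951e-01]), 'qd': array([ 0.00054458,  0.00066826, -0.00061749,  0.0006459 ,  0.00209836,
        0.00093792]), 'tau': array([-2.67713011e-03, -3.93682516e+01, -3.70166159e+01, -2.18009386e-04,
        7.25971826e-03, -2.27988789e-05]), 'tool_pos': array([0.16094134, 0.60328695, 0.23008287]), 'orientation': array([ 1.30062457e-01,  9.91505295e-01, -9.72797876e-04, -2.48686442e-04]), 'force': array([-0.18572816,  0.81602454, -0.35725467]), 'ft_torque': array([-0.01707415,  0.02665359, -0.04042245]), 'finger_gap': 0.08551729922364988}
scene {'fovy': 55.635624151034406, 'cx': 328.7634511622152, 'cy': 202.01919192135134, 'rvec': array([ 1.03218109,  2.43938644, -1.02027509]), 'tvec': array([ 0.3880808 , -0.19563381,  1.4149217 ])}
top {'fovy': 47.7115461880498, 'cx': 325.16198196209217, 'cy': 198.3506270388712, 'rvec': array([ 2.15586775, -2.18092946,  0.12481981]), 'tvec': array([-0.01006984,  0.55910986,  1.1735255 ])}
```

View pics/scene0.png

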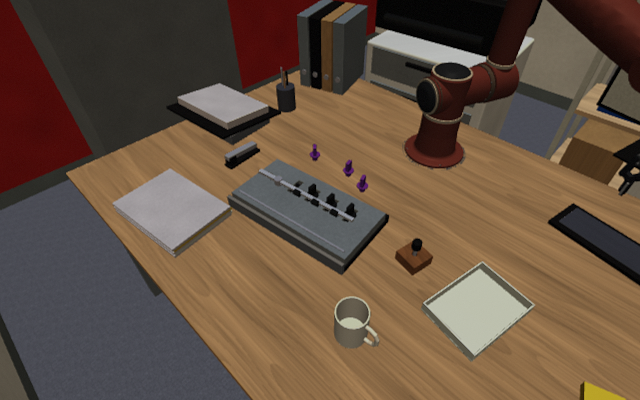

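View pics/top0.png

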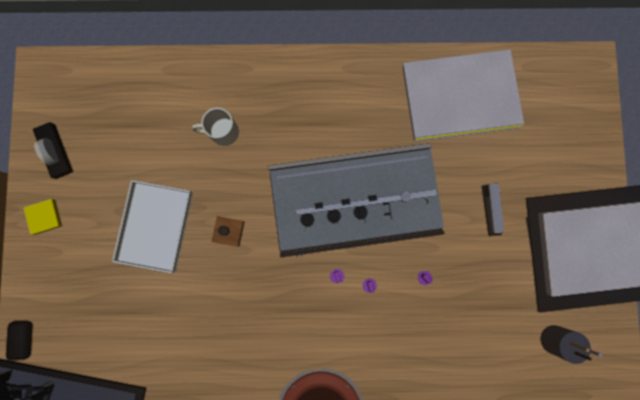

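```bash
cat > h.py <<'E'
import numpy as np, cv2
from station import state, viewer, order
def cam(c):
    i=viewer.camera_info(c); f=200/np.tan(np.radians(i["fovy"]/2))
    K=np.array([[f,0,i["cx"]],[0,f,i["cy"]],[0,0,1]]); R=cv2.Rodrigues(i["rvec"])[0]; return K,R,np.array(i["tvec"])
def proj(c,p):
    K,R,t=cam(c); q=K@(R@np.array(p,float)+t); return q[:2]/q[2]
def ray(c,xy):
    K,R,t=cam(c); d=R.T@np.linalg.inv(K)@np.array([xy[0],xy[1],1.]); return -R.T@t,d/np.linalg.norm(d)
def atz(c,xy,z):
    o,d=ray(c,xy); return o+d*(z-o[2])/d[2]
def tri(a,b):
    o1,d1=ray("scene",a);o2,d2=ray("top",b)
    A=np.zeros((3,3));v=np.zeros(3);
    for o,d in((o1,d1),(o2,d2)):
        P=np.eye(3)-np.outer(d,d);A+=P;v+=P@o
    x=np.linalg.solve(A,v); e=np.linalg.norm((np.eye(3)-np.outer(d1,d1))@(x-o1))*2
    return x,e
def snap(c,name,box=None,s=1):
    im=viewer.read_camera(c)
    if box: x0,y0,x1,y1=box; im=im[y0:y1,x0:x1]
    if s!=1: im=cv2.resize(im,None,fx=s,fy=s,interpolation=cv2.INTER_CUBIC)
    cv2.imwrite(f"pics/{name}.png",im)
E
python3 - <<'E'
from h import *
np.set_printoptions(precision=4,suppress=True)
for c in("scene","top"): viewer.read_camera(c)
for th in ["feeder","pivot","tail_end","pin_hole","pin","stand","tray","mug","stapler","plug0","plug1","plug2","plug3"]:
    r={c:viewer.place_of(c,th) for c in("scene","top")}
    for c in r: print(th,c,[(np.round(k["xy"],1).tolist(),round(k["p"],2)) for k in r[c][:5]])
    if r["scene"] and r["top"]: print("   ",*tri(r["scene"][0]["xy"],r["top"][0]["xy"]))
snap("top","t1",(260,140,450,300),4)
snap("scene","s1",(220,130,400,270),4)
E
```

```text
feeder scene [([309.3, 214.2], 0.6)]
feeder top [([355.3, 203.0], 0.77)]
    [ 0.5478 -0.0976 -0.0077] 0.004601092855468837
pivot scene [([275.9, 184.6], 0.62)]
pivot top [([404.4, 196.5], 0.98)]
    [ 0.5618 -0.2272  0.0439] 0.005084991326502939
tail_end scene [([260.0, 169.7], 0.6)]
tail_end top [([434.4, 190.5], 0.65)]
    [ 0.5708 -0.2974  0.071 ] 0.002604922294875048
pin_hole scene [([268.3, 175.7], 0.78)]
pin_hole top [([423.9, 201.8], 0.89)]
    [ 0.5484 -0.2798  0.0412] 0.007774955293252481
pin scene [([412.5, 257.0], 0.69)]
pin top [([228.1, 234.1], 0.67)]
    [0.4696 0.2419 0.0098] 0.006778629199174328
stand scene [([408.8, 264.4], 0.87)]
stand top [([227.3, 231.1], 0.82)]
    [ 0.4805  0.2454 -0.0105] 0.01396482011670255
tray scene [([475.3, 310.0], 0.67)]
tray top [([152.3, 227.8], 0.78), ([222.3, 131.8], 0.32)]
    [0.4894 0.4473 0.0014] 0.008471706695950695
mug scene [([351.8, 330.7], 0.71), ([411.6, 265.5], 0.45)]
mug top [([222.2, 133.1], 0.59)]
    [0.7472 0.2631 0.0059] 0.004764248000925483
stapler scene [([244.0, 155.9], 0.88)]
stapler top [([491.4, 210.6], 0.8), (
[... 618 characters left out ...]
.6), ([331.8, 214.7], 0.48)]
    [ 0.3263 -0.1732 -0.1815] 0.04487706613212831
plug2 scene [([332.4, 205.2], 0.67), ([308.7, 196.6], 0.61), ([347.6, 169.4], 0.6), ([360.4, 185.3], 0.41), ([347.2, 216.0], 0.4)]
plug2 top [([371.3, 285.5], 0.69), ([339.8, 276.1], 0.66), ([309.0, 220.1], 0.65), ([357.8, 212.7], 0.6), ([331.8, 214.7], 0.48)]
    [ 0.3263 -0.1732 -0.1815] 0.04487706613212831
plug3 scene [([332.4, 205.2], 0.67), ([308.7, 196.6], 0.61), ([347.6, 169.4], 0.6), ([360.4, 185.3], 0.41), ([347.2, 216.0], 0.4)]
plug3 top [([371.3, 285.5], 0.69), ([339.8, 276.1], 0.66), ([309.0, 220.1], 0.65), ([357.8, 212.7], 0.6), ([331.8, 214.7], 0.48)]
    [ 0.3263 -0.1732 -0.1815] 0.04487706613212831
```

View pics/t1.png

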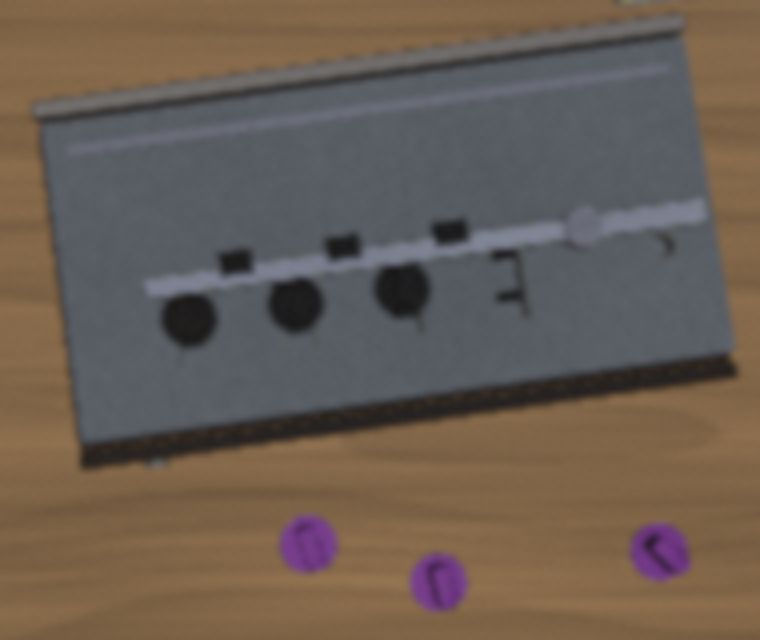

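View pics/s1.png

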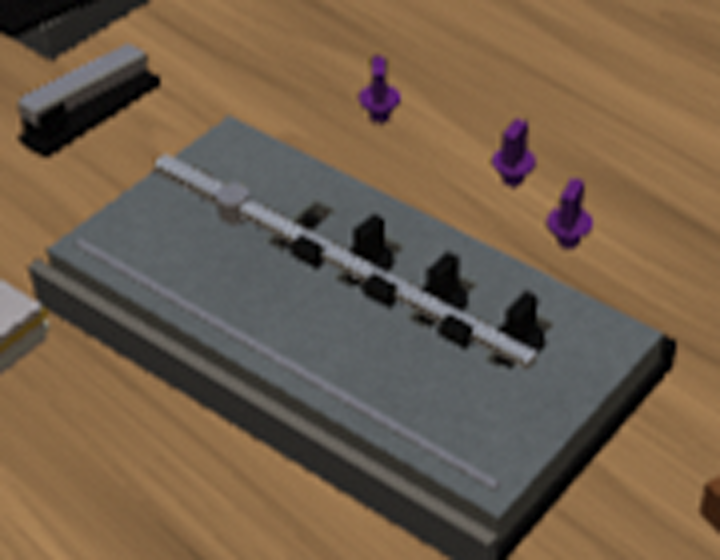

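Run:
```python
from h import *
np.set_printoptions(precision=4,suppress=True)
T=lambda u,v:(260+u/4,140+v/4); S=lambda u,v:(220+u/4,130+v/4)
for n,s,t in [("boxL",(455,328),(236,262)),("boxM",(380,290),(343,246)),("boxR",(306,250),(450,231)),
 ("tab3",(524,295),(190,318)),("tab2",(446,256),(296,305)),("tab1",(374,217),(403,290)),("pivot",(233,187),(586,226)),
 ("armend",(532,348),(148,289)),("tailend",(160,160),(703,209)),("corner-x,+y",(668,340),(84,442)),("-x-y",(228,118),(733,355)),("+x+y",(497,512),(42,120)),("+x-y",(50,255),(683,30))]:
    print(n,*tri(S(*s),T(*t)))
```

```text
boxL [ 0.5369 -0.0002  0.0642] 2.7808102248220418e-05
boxM [ 0.5462 -0.069   0.0622] 0.0013921722157455372
boxR [ 0.5556 -0.139   0.0633] 8.968292951214137e-06
tab3 [0.4987 0.0297 0.0914] 0.0019935217449519875
tab2 [ 0.5069 -0.0379  0.0906] 0.0002680133246883372
tab1 [ 0.5153 -0.1052  0.0923] 0.00024406692209618628
pivot [ 0.5557 -0.2241  0.0757] 0.0022397767990162487
armend [0.519  0.0568 0.0719] 0.0014054851540604768
tailend [ 0.5672 -0.3026  0.0646] 0.0019098866325550354
corner-x,+y [0.4207 0.1028 0.0396] 0.006080378370049829
-x-y [ 0.475  -0.326   0.0422] 0.002840951003420002
+x+y [0.6322 0.1271 0.0543] 0.0021141824665489584
+x-y [ 0.6875 -0.2966  0.045 ] 0.008110714901281827
```

```bash
cat > fit.py <<'E'
from h import *
from scipy.optimize import least_squares
np.set_printoptions(precision=4,suppress=True)
T=lambda u,v:("top",(260+u/4,140+v/4)); S=lambda u,v:("scene",(220+u/4,130+v/4))
obs=[]
for p,s,t in [((-.035,.135,.089),(524,295),(190,318)),((-.035,.065,.089),(446,256),(296,305)),((-.035,-.005,.089),(374,217),(403,290)),
 ((-.013,.16,.067),(532,350),(148,289)),((-.013,-.205,.067),(160,161),(703,209))]:
    obs+= [(p,*S(*s)),(p,*T(*t))]
obs+=[((-.013,-.125,.05),"scene",(275.9,184.6)),((-.013,-.125,.05),"top",(404.4,196.5)),((-.03,-.179,.05),"scene",(268.3,175.7)),((-.03,-.179,.05),"top",(423.9,201.8))]
obs+=[((0,0,0),"scene",(309.3,214.2)),((0,0,0),"top",(355.3,203))]
def w(q,p): c,s=np.cos(q[2]),np.sin(q[2]); return np.array([q[0]+c*p[0]-s*p[1],q[1]+s*p[0]+c*p[1],p[2]])
f=lambda q:np.concatenate([proj(c,w(q,p))-xy for p,c,xy in obs])
r=least_squares(f,[.55,-.1,.13],loss="soft_l1"); q=r.x
if __name__=="__main__":
    print(q)
    for (p,c,xy),e in zip(obs,f(q).reshape(-1,2)): print(p,c,e)
    for n,p in [("pivot",(-.013,-.125,.05)),("hole",(-.03,-.179,.05)),("tail",(-.013,-.205,.063)),("p1",(-.035,-.005,.05)),("p2",(-.035,.065,.05)),("p3",(-.035,.135,.05))]: print(n,w(q,p))
E
python3 fit.py
python3 - <<'E'
from h import *
snap("top","t2",(190,200,270,260),8); snap("scene","s2",(380,220,560,360),4)
E
```

```text
[ 0.5517 -0.0977  0.1442]
(-0.035, 0.135, 0.089) scene [0.1679 0.5767]
(-0.035, 0.135, 0.089) top [-0.7217  0.7518]
(-0.035, 0.065, 0.089) scene [-0.2691  0.4403]
(-0.035, 0.065, 0.089) top [ 0.2273 -0.3004]
(-0.035, -0.005, 0.089) scene [-1.1869  0.8092]
(-0.035, -0.005, 0.089) top [ 0.8508 -0.8406]
(-0.013, 0.16, 0.067) scene [0.9235 0.4106]
(-0.013, 0.16, 0.067) top [-0.8342  1.5759]
(-0.013, -0.205, 0.067) scene [-0.6143 -0.7331]
(-0.013, -0.205, 0.067) top [-0.0832 -0.2318]
(-0.013, -0.125, 0.05) scene [ 2.6418 -1.4963]
(-0.013, -0.125, 0.05) top [-0.3198  0.9982]
(-0.03, -0.179, 0.05) scene [ 1.196 -1.87 ]
(-0.03, -0.179, 0.05) top [ 1.5845 -1.1019]
(0, 0, 0) scene [-1.7357 -1.1683]
(0, 0, 0) top [-0.4058 -1.1088]
pivot [ 0.5567 -0.2233  0.05  ]
hole [ 0.5477 -0.2792  0.05  ]
tail [ 0.5682 -0.3025  0.063 ]
p1 [ 0.5177 -0.1077  0.05  ]
p2 [ 0.5077 -0.0385  0.05  ]
p3 [0.4976 0.0308 0.05  ]
```

View pics/t2.png

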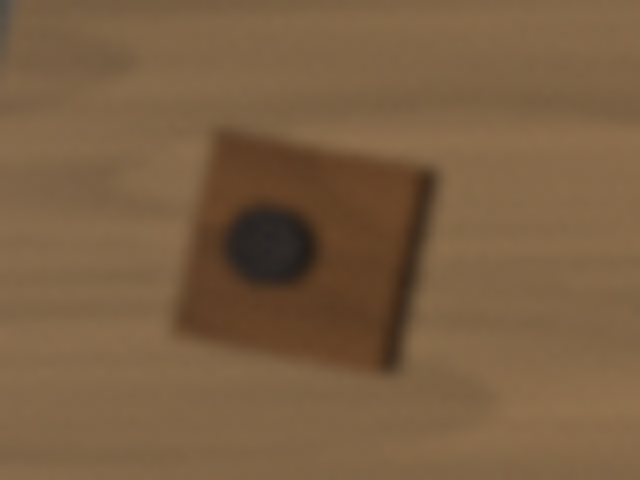

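View pics/s2.png

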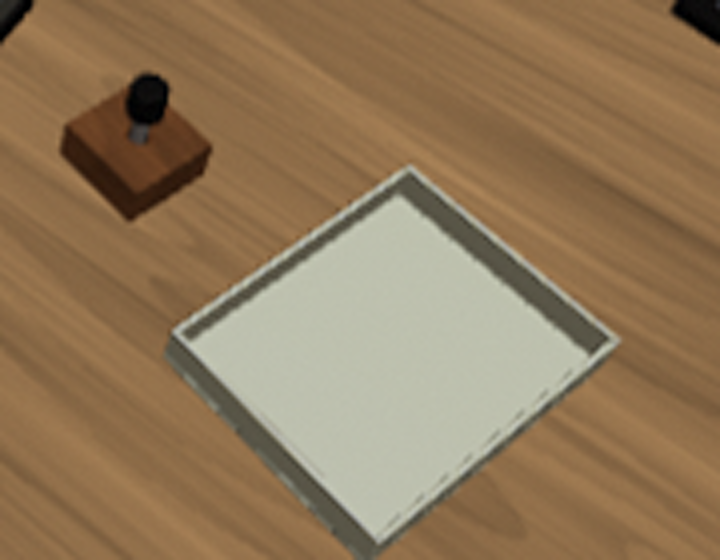

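Run:
```python
from h import *
np.set_printoptions(precision=4,suppress=True)
print("knob",tri((417.2,241.2),(223.4,230.6)),atz("top",(223.4,230.6),.084),atz("scene",(417.2,241.2),.082))
print("stand",atz("top",(227.4,231.2),.034),atz("scene",(380+136/4,220+140/4),.034))
print(atz("scene",(380+138/4,220+138/4),.034))
for p in [(133,182),(190,190),(174,271),(115,262)]: print(atz("top",p,.03))
```

```text
knob (array([0.4742, 0.2419, 0.0822]), np.float64(0.0004904738401765545)) [0.4742 0.2413 0.084 ] [0.4738 0.242  0.082 ]
stand [0.4746 0.2416 0.034 ] [0.4813 0.2463 0.034 ]
[0.479  0.2463 0.034 ]
[0.6086 0.4955 0.03  ]
[0.5854 0.3433 0.03  ]
[0.3725 0.3806 0.03  ]
[0.3977 0.5352 0.03  ]
```

>>> move_arm --pt "38 -45 0 -0.14 -1" --pt "76 -90 0 -0.28 -1" --pt "114 -135 0 -0.42 -1" --pt "152 -180 0 -0.56 -1" --pt "190 -225 0 -0.7 -1" --pt "228 -270 0 -0.84 -1" --pt "266 -310 0 -0.98 -1" --pt "295 -345 -20 -1.1 -1"

```text
t: 2.5
tool_pos: [0.4222, 0.299, 0.2237]
orientation: [0.631, 0.776, 0.002, 0.001]
force: [1.8, 1.1, 0.4]
finger_gap: 0.0852
```

```bash
cat > st.py <<'E'
from h import *
np.set_printoptions(precision=4,suppress=True)
s=state(); from scipy.spatial.transform import Rotation as Ro
R=Ro.from_quat(s["orientation"]).as_matrix()
print("t",round(s["t"],2),"pos",s["tool_pos"],"jawang",np.arctan2(R[1,1],R[0,1]),"z",R[:,2],"F",s["force"],"M",s["ft_torque"],"gap",s["finger_gap"],"q6",s["joint_pos"][5])
E
python3 st.py
```

```text
t 2.5 pos [0.4222 0.299  0.2237] jawang 0.20468555554320816 z [ 0.0037  0.0019 -1.    ] F [1.7829 1.062  0.3582] M [-0.0088 -0.0308  0.0132] gap 0.08519984021416739 q6 0.267635212461808
```

>>> move_arm --pt "18 -17 -20 -0.07 -1" --pt "18 -17 -40 -0.07 -1" --pt "18 -17 -60 -0.07 -1" --pt "18 -17 -80 -0.07 -1" --pt "18 -17 -80 -0.07 -1" --pt "18 -17 -80 -0.07 -1" --pt "18 -17 -80 -0.07 -1" --pt "18 -17 -80 -0.07 -1"

```text
t: 3.3
tool_pos: [0.439, 0.2838, 0.1435]
orientation: [0.656, 0.755, 0.001, 0.001]
force: [-0.1, -0.2, -0.7]
finger_gap: 0.0854
```

```bash
python3 st.py; python3 -c "
from h import *
snap('top','t3',(180,190,280,265),8); snap('scene','s3',(340,150,500,290),5)"
```

```text
t 3.3 pos [0.439  0.2838 0.1435] jawang 0.14025402429677516 z [ 0.0024  0.0011 -1.    ] F [-0.0617 -0.17   -0.7376] M [-0.0167 -0.0169  0.0029] gap 0.08542556592285461 q6 0.29120072385767287
```

View pics/s3.png

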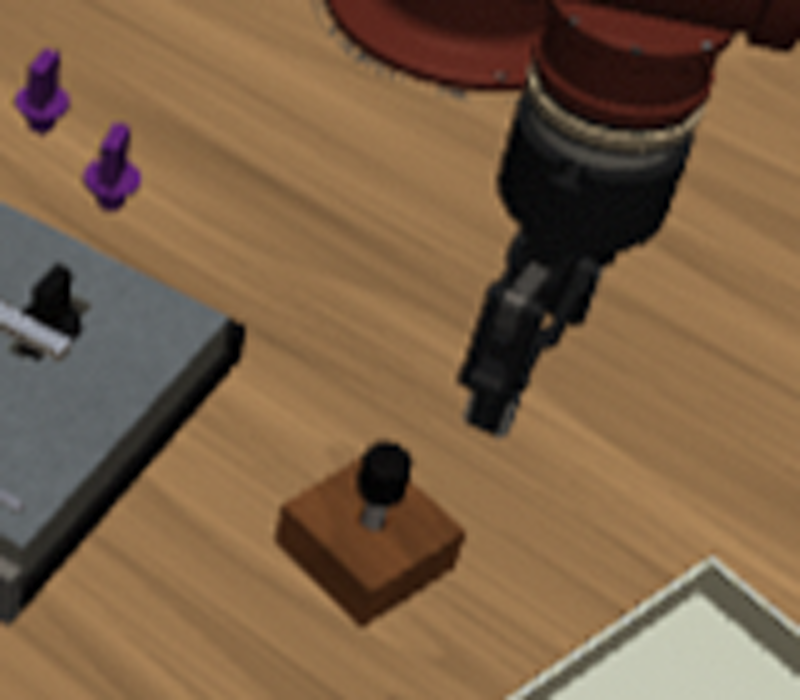

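>>> move_arm --pt "18 -21 -10 0 -1" --pt "35 -42 -25 0 -1" --pt "35 -42 -35 0 -1" --pt "35 -42 -35 0 -1" --pt "35 -42 -35 0 -1" --pt "35 -42 -35 0 -1" --pt "35 -42 -35 0 -1" --pt "35 -42 -35 0 -1"

```text
t: 4.2
tool_pos: [0.4733, 0.2418, 0.1075]
orientation: [0.656, 0.755, 0.0, 0.0]
force: [-0.2, 0.1, -0.1]
finger_gap: 0.0856
```

```bash
python3 st.py; python3 -c "
from h import *
snap('top','t4',(180,190,280,265),8); snap('scene','s4',(340,150,500,290),5)"
```

```text
t 4.2 pos [0.4733 0.2418 0.1075] jawang 0.14079625627628725 z [ 0.0009  0.0004 -1.    ] F [-0.2184  0.114  -0.1369] M [ 0.0093  0.0142 -0.009 ] gap 0.08564864719554048 q6 0.19145855445088208
```

View pics/s4.png

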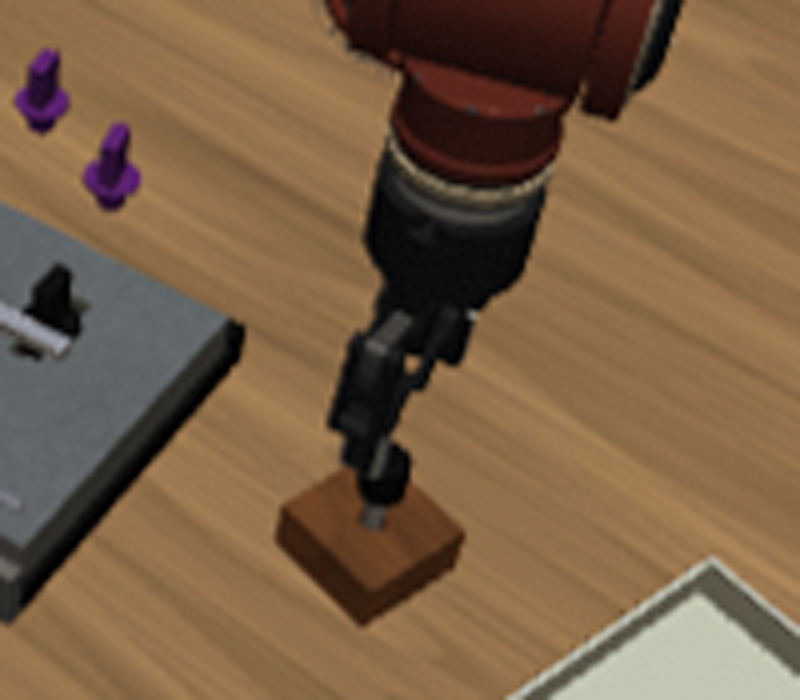

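View pics/t4.png

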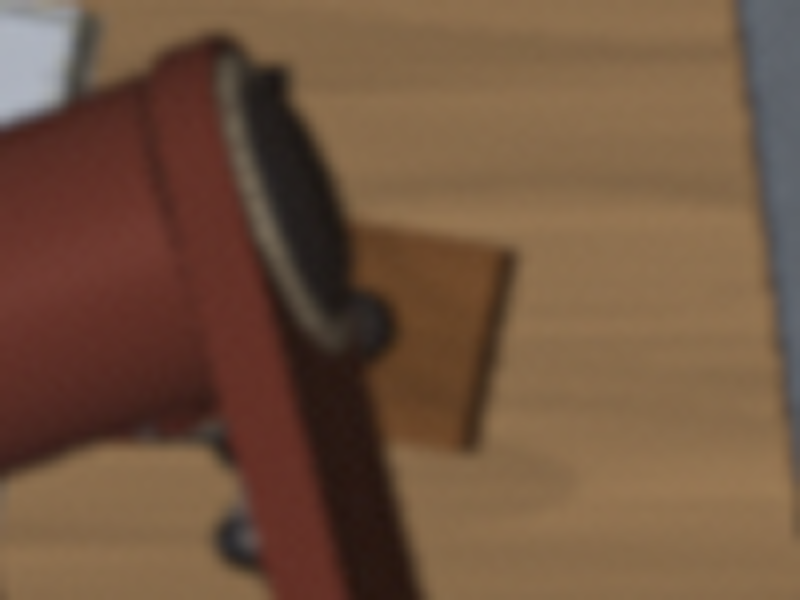

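>>> move_arm --pt "1 0 -20 0 -1" --pt "1 0 -40 0 -1" --pt "1 0 -52 0 -1" --pt "1 0 -52 0 -1" --pt "1 0 -52 0 1" --pt "1 0 -52 0 1" --pt "1 0 -52 0 1" --pt "1 0 -52 0 1"

```text
t: 5.1
tool_pos: [0.4748, 0.2415, 0.0557]
orientation: [0.656, 0.755, 0.001, 0.0]
force: [0.4, -0.1, 0.0]
finger_gap: 0.028
```

```bash
python3 st.py; python3 -c "
from h import *
snap('scene','s5',(340,150,500,290),5)"
```

```text
t 5.1 pos [0.4748 0.2415 0.0557] jawang 0.14006151727382427 z [ 0.0014  0.0005 -1.    ] F [ 0.4335 -0.095   0.0135] M [0.0117 0.0307 0.0044] gap 0.027954921065813824 q6 0.19075864714231724
```

View pics/s5.png

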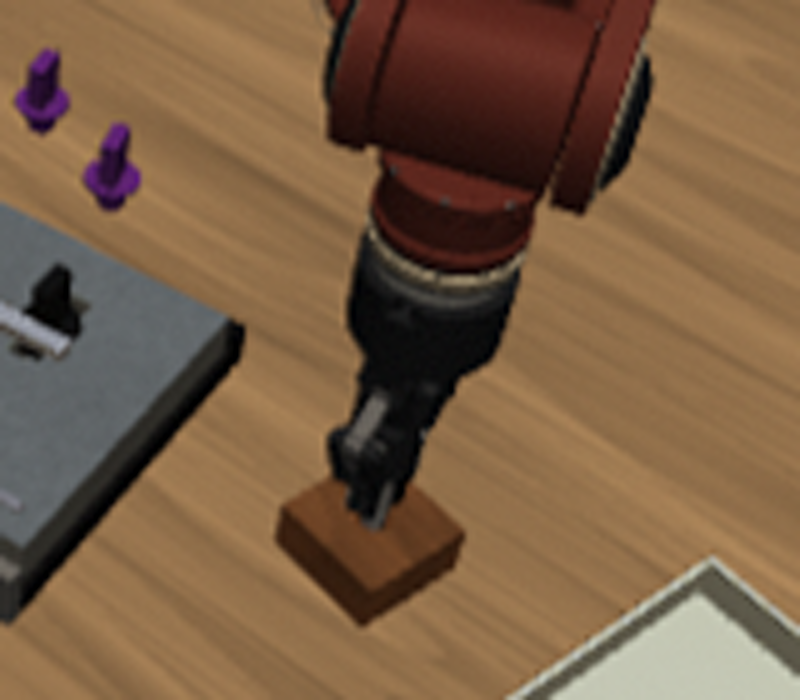

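Gripping about to complete; squeeze then lift.

>>> move_arm --pt "0 0 0 0 1" --pt "0 0 0 0 1" --pt "0 0 0 0 1" --pt "0 0 10 0 1" --pt "0 0 25 0 1" --pt "0 0 45 0 1" --pt "0 0 65 0 1" --pt "0 0 75 0 1"

```text
t: 5.95
tool_pos: [0.4751, 0.2416, 0.1327]
orientation: [0.656, 0.755, 0.001, 0.001]
force: [0.6, 0.3, -0.9]
finger_gap: 0.0238
```

```bash
python3 st.py; python3 -c "
from h import *
snap('scene','s6',(340,130,500,270),5)"
```

```text
t 5.95 pos [0.4751 0.2416 0.1327] jawang 0.1400855512666692 z [ 0.0028  0.001  -1.    ] F [ 0.6371  0.2787 -0.8607] M [-0.021   0.0328 -0.012 ] gap 0.02382668251227265 q6 0.19076045804053016
```

View pics/s6.png

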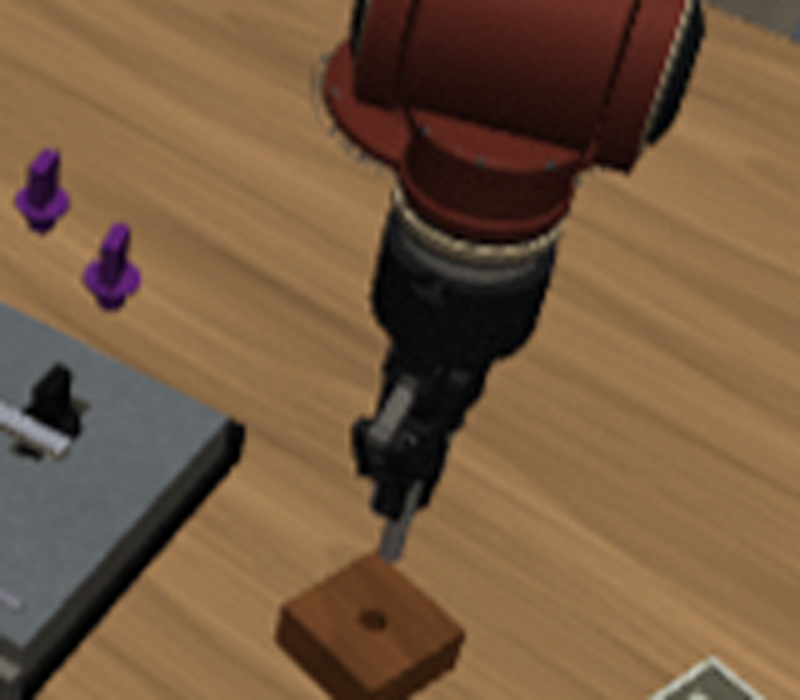

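```bash
python3 -c "
from h import *
for z in(.085,.097,.11): print(z,(proj('scene',(.4751,.2416,z))-[340,130])*5)
print((proj('scene',(.4743,.2417,.034))-[340,130])*5)
snap('scene','s6b',(390,195,450,265),10)"
```

```text
0.085 [384.97764227 553.33385396]
0.097 [388.77871337 538.52474416]
0.11 [392.97066356 522.19275533]
[370.52710296 612.82489156]
```

View pics/s6b.png

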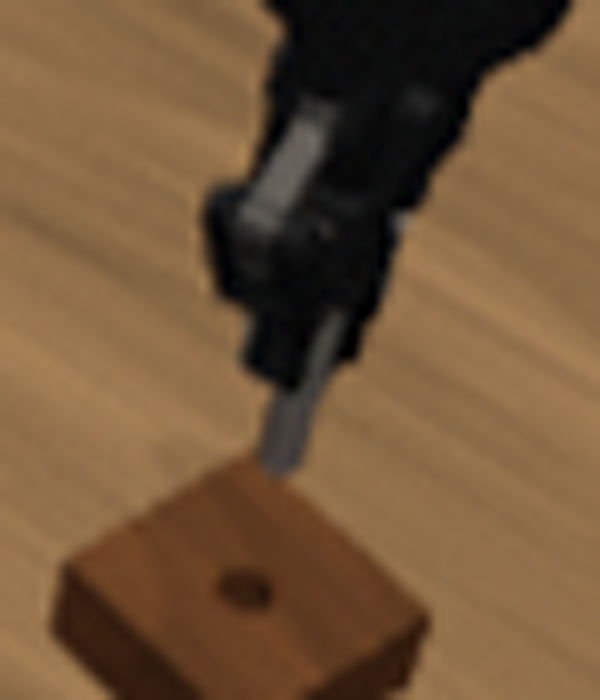

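>>> move_arm --pt "11 -45 30 0 1" --pt "21 -90 40 0 1" --pt "31 -135 40 0 1" --pt "41 -180 40 0 1" --pt "51 -225 40 0 1" --pt "61 -270 40 0 1" --pt "71 -315 40 0 1" --pt "80 -360 40 0 1"

```text
t: 6.85
tool_pos: [0.5536, -0.1204, 0.1685]
orientation: [0.656, 0.755, -0.0, -0.001]
force: [0.8, -0.1, -0.3]
finger_gap: 0.0242
```

```bash
python3 st.py
```

```text
t 6.85 pos [ 0.5536 -0.1204  0.1685] jawang 0.13972471234054962 z [-0.002   0.0009 -1.    ] F [ 0.8021 -0.0773 -0.3037] M [ 0.0106 -0.0451 -0.0034] gap 0.024201113145744406 q6 -0.48531406535227006
```

>>> move_arm --pt "10 -45 0 0 1" --pt "20 -90 0 0 1" --pt "28 -130 0 0 1" --pt "32 -155 0 0 1" --pt "32 -155 -20 0 1" --pt "32 -155 -45 0 1" --pt "32 -155 -45 0 1" --pt "32 -155 -45 0 1"

```text
t: 7.65
tool_pos: [0.5853, -0.2731, 0.1234]
orientation: [0.656, 0.755, -0.0, -0.002]
force: [0.2, 0.3, -0.7]
finger_gap: 0.0244
```

```bash
python3 st.py; python3 -c "
from h import *
snap('scene','s7',(190,90,350,230),5);snap('top','t7',(340,150,460,240),6)"
```

```text
t 7.65 pos [ 0.5853 -0.2731  0.1234] jawang 0.1400452187350764 z [-0.0028  0.0017 -1.    ] F [ 0.2276  0.2744 -0.7269] M [0.0115 0.0082 0.0282] gap 0.024401278170291526 q6 -0.691713079219972
```

View pics/s7.png

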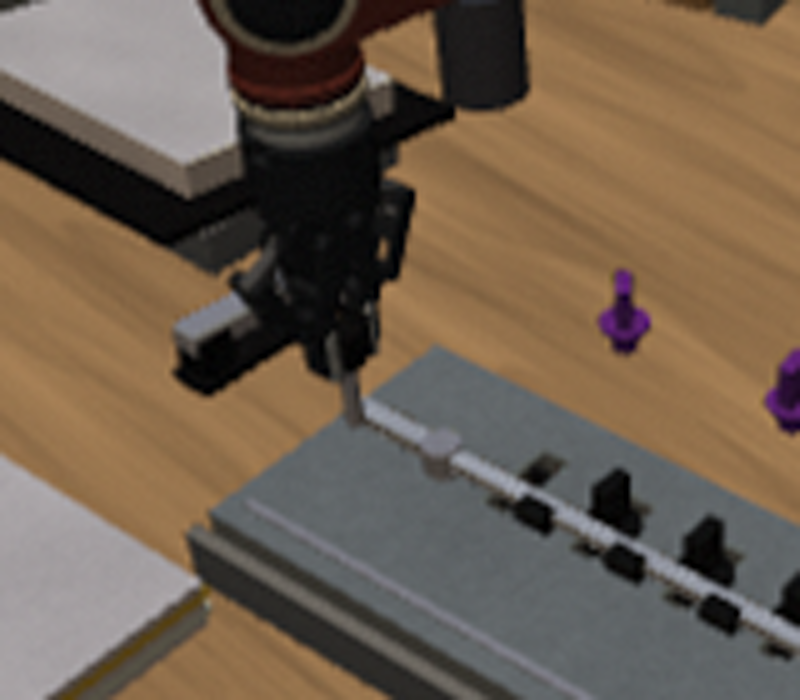

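View pics/t7.png

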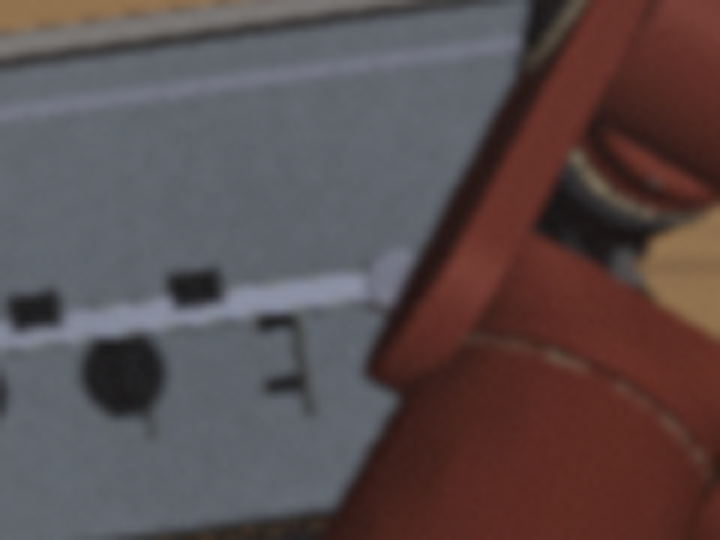

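```bash
python3 -c "
from h import *
for z in(.076,.05): print(z,(proj('scene',(.5853,-.2731,z))-[190,90])*5)
from fit import q,w
for th in(0,): print((proj('scene',w(q,(-.013,-.205,.069)))-[190,90])*5,(proj('scene',w(q,(-.03,-.179,.05)))-[190,90])*5)
viewer.read_camera('scene')
for n in('pin_hole','tail_end','pivot','pin'): print(n,[(np.round((k['xy']-np.array([190,90]))*5),k['p']) for k in viewer.place_of('scene',n)])"
```

```text
0.076 [352.97712562 419.77092529]
0.05 [358.05161826 450.75581442]
[346.5342 395.195 ] [397.4798 419.15  ]
pin_hole [(array([404., 436.]), 0.75), (array([1418., 1108.]), 0.73)]
tail_end [(array([357., 399.]), 0.77), (array([ 808., 1215.]), 0.61), (array([437., 458.]), 0.25)]
pivot [(array([430., 458.]), 0.81), (array([1417., 1105.]), 0.32)]
pin [(array([352., 410.]), 0.47)]
```

>>> move_arm --pt "0 0 -6 0 1" --pt "0 0 -12 0 1" --pt "0 0 -17 0 1" --pt "0 0 -20 0 1" --pt "0 0 -21 0 1" --pt "0 0 -22 0 1" --pt "0 0 -22 0 1" --pt "0 0 -22 0 1"

```text
t: 8.8
tool_pos: [0.5864, -0.2738, 0.1031]
orientation: [0.656, 0.755, 0.0, 0.0]
force: [0.1, 0.6, -1.6]
finger_gap: 0.024
```

```bash
python3 st.py; python3 -c "
from h import *
snap('scene','s8',(230,140,310,200),10)"
```

```text
t 8.8 pos [ 0.5864 -0.2738  0.1031] jawang 0.14001740509869326 z [ 0.0004 -0.0003 -1.    ] F [ 0.1416  0.6194 -1.5799] M [-0.0321 -0.0055 -0.0088] gap 0.02398954024142109 q6 -0.6917301590300468
```

View pics/s8.png

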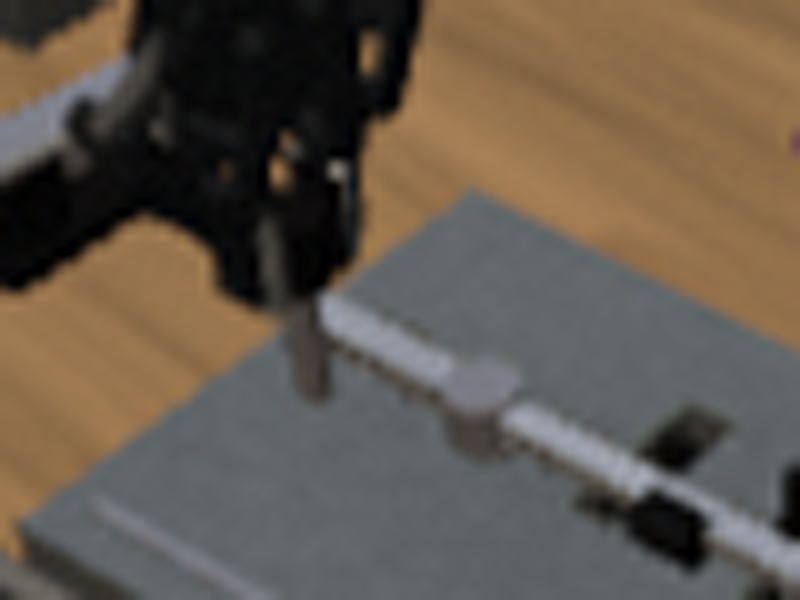

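>>> move_arm --pt "0 0 -1.5 0 1" --pt "0 0 -2.5 0 1" --pt "0 0 -2.5 0 1" --pt "-5 -0.7 -2.5 0 1" --pt "-10 -1.4 -2.5 0 1" --pt "-15 -2.1 -2.5 0 1" --pt "-18 -2.5 -2.5 0 1" --pt "-18 -2.5 -2.5 0 1"

```text
t: 9.65
tool_pos: [0.5681, -0.2764, 0.1005]
orientation: [0.656, 0.755, 0.0, 0.0]
force: [3.2, -1.0, -3.1]
finger_gap: 0.0242
```

```bash
python3 st.py; python3 -c "
from h import *
snap('scene','s9',(230,140,310,200),10)"
```

```text
t 9.65 pos [ 0.5681 -0.2764  0.1005] jawang 0.13961041767808238 z [ 0.0008 -0.0003 -1.    ] F [ 3.1671 -0.9712 -3.0715] M [-0.036  -0.6859 -0.0486] gap 0.024173612602401903 q6 -0.710219862472412
```

View pics/s9.png

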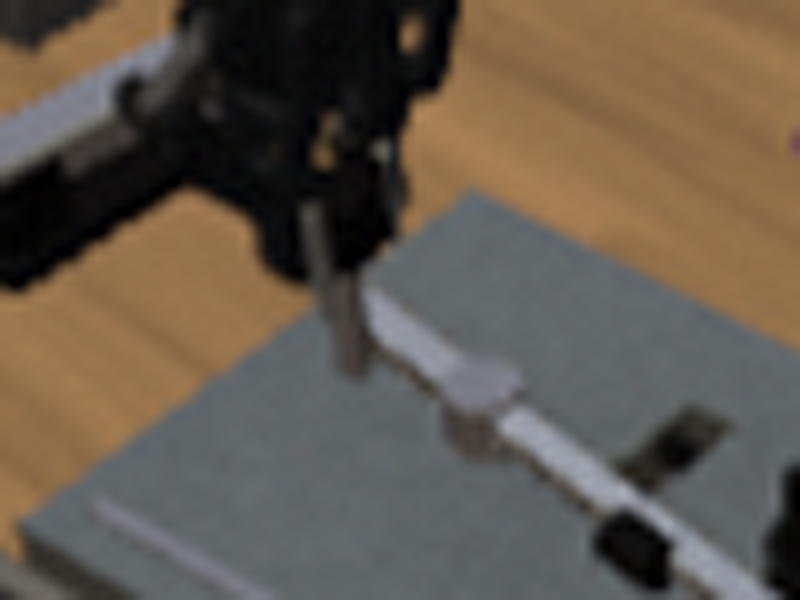

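>>> move_arm --pt "-4 -0.6 0 0 1" --pt "-8 -1.1 0 0 1" --pt "-12 -1.7 0 0 1" --pt "-15 -2.1 0 0 1" --pt "-17 -2.4 0 0 1" --pt "-18 -2.5 0 0 1" --pt "-18 -2.5 0 0 1" --pt "-18 -2.5 0 0 1"

```text
t: 10.5
tool_pos: [0.5508, -0.2787, 0.101]
orientation: [0.656, 0.755, 0.001, 0.001]
force: [4.4, 0.6, -1.0]
finger_gap: 0.0242
```

```bash
python3 st.py; python3 -c "
from h import *
snap('scene','s10',(230,140,310,200),10)
print((proj('scene',(.5505,-.279,.053))-[230,140])*10)
for n in('pin_hole','tail_end','pivot','pin'): print(n,[(np.round((k['xy']-np.array([230,140]))*10),k['p']) for k in viewer.place_of('scene',n)])"
```

```text
t 10.5 pos [ 0.5508 -0.2787  0.101 ] jawang 0.1399368075985053 z [ 0.0017 -0.0001 -1.    ] F [ 4.4018  0.5591 -1.0183] M [ 0.2216 -1.0554 -0.0278] gap 0.024202499704504703 q6 -0.7295145109795101
[387.63378748 335.5685745 ]
pin_hole [(array([376., 338.]), 0.94), (array([793., 739.]), 0.34)]
tail_end [(array([406., 246.]), 0.63)]
pivot [(array([461., 421.]), 0.97)]
pin [(array([404., 310.]), 0.67)]
```

View pics/s10.png

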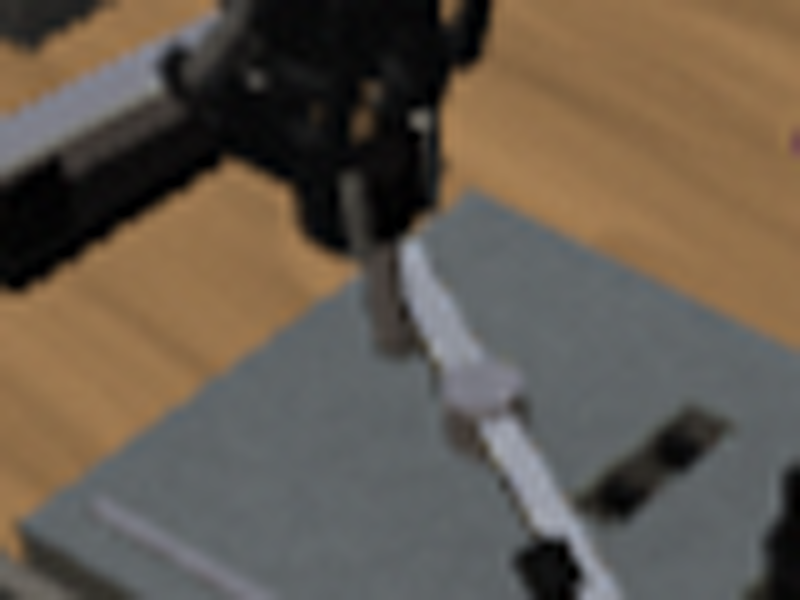

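>>> move_arm --pt "-2 -0.4 0 0 1" --pt "-3 -0.6 0 0 1" --pt "-3 -0.6 0 0 1" --pt "-3 -0.6 -1 0 1" --pt "-3 -0.6 -2.5 0 1" --pt "-3 -0.6 -4 0 1" --pt "-3 -0.6 -5 0 1" --pt "-3 -0.6 -5 0 1"

```text
t: 11.55
tool_pos: [0.5473, -0.2798, 0.0956]
orientation: [0.656, 0.755, -0.0, 0.0]
force: [4.3, -2.0, 1.7]
finger_gap: 0.0242
```

```bash
python3 st.py; python3 -c "
from h import *
snap('scene','s11',(230,140,310,200),10)"
```

```text
t 11.55 pos [ 0.5473 -0.2798  0.0956] jawang 0.13998054251067107 z [ 0.0002 -0.0011 -1.    ] F [ 4.2738 -2.037   1.6891] M [-0.5726 -0.8228 -0.011 ] gap 0.024163942994916324 q6 -0.7330224769122363
```

View pics/s11.png

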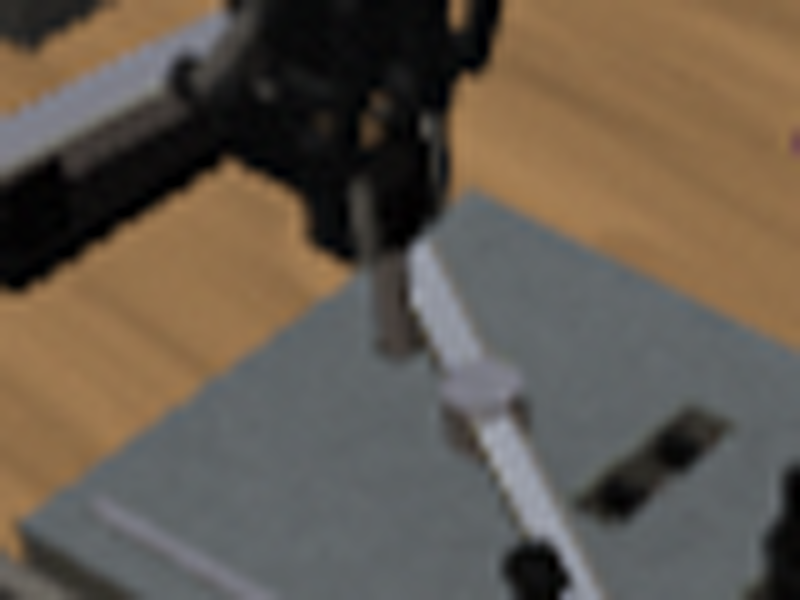

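>>> move_arm --pt "0 0 -1 0 1" --pt "0 0 -2 0 1" --pt "0 0 -3 0 1" --pt "0 0 -3 0 1" --pt "0 0 -3 0 1" --pt "0 0 -3 0 1" --pt "0 0 -3 0 1" --pt "0 0 -3 0 1"

```text
t: 12.4
tool_pos: [0.5471, -0.2792, 0.0921]
orientation: [0.656, 0.755, -0.0, -0.0]
force: [3.6, -2.5, 0.3]
finger_gap: 0.0247
```

```bash
python3 st.py
```

```text
t 12.4 pos [ 0.5471 -0.2792  0.0921] jawang 0.13999480834961667 z [-0.0004  0.0003 -1.    ] F [ 3.5849 -2.503   0.2634] M [-0.4768 -0.8521  0.0883] gap 0.024655529550615042 q6 -0.7329647341306283
```

>>> move_arm --pt "0 -0.5 -1 0 1" --pt "0 -0.7 -3 0 1" --pt "0 -0.7 -5 0 1" --pt "0 -0.7 -7 0 1" --pt "0 -0.7 -9 0 1" --pt "0 -0.7 -11 0 1" --pt "0 -0.7 -12 0 1" --pt "0 -0.7 -12 0 1"

```text
t: 13.2
tool_pos: [0.547, -0.2799, 0.08]
orientation: [0.656, 0.755, -0.0, -0.0]
force: [4.8, -2.2, 0.1]
finger_gap: 0.0245
```

```bash
python3 st.py; python3 -c "
from h import *
snap('scene','s12',(230,140,310,200),10)"
```

```text
t 13.2 pos [ 0.547  -0.2799  0.08  ] jawang 0.1399937753447875 z [-0.0006  0.0002 -1.    ] F [ 4.8075 -2.1618  0.0504] M [-0.425  -0.8284 -0.0183] gap 0.024457414833625905 q6 -0.7339150333570237
```

View pics/s12.png

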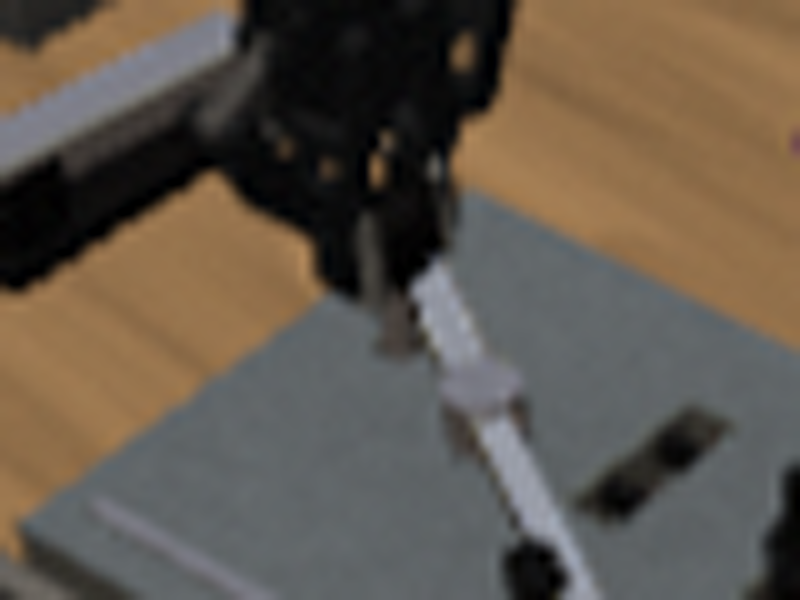

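>>> move_arm --pt "0 0 -2 0 1" --pt "0 0 -4 0 1" --pt "0 0 -5 0 1" --pt "0 0 -6 0 1" --pt "0 0 -6 0 1" --pt "0 0 -6 0 1" --pt "0 0 -6 0 1" --pt "0 0 -6 0 1"

```text
t: 14.05
tool_pos: [0.5471, -0.2799, 0.0742]
orientation: [0.656, 0.755, -0.0, -0.0]
force: [5.0, -1.3, 1.6]
finger_gap: 0.024
```

```bash
python3 st.py
```

```text
t 14.05 pos [ 0.5471 -0.2799  0.0742] jawang 0.13995856320786546 z [-0.0003  0.0002 -1.    ] F [ 4.9982 -1.2932  1.5703] M [-0.3802 -0.7692 -0.0504] gap 0.02399290067780078 q6 -0.7338821672028959
```

Seated, or nearly so. Opening.

>>> move_arm --pt "0 0 0 0 0.3" --pt "0 0 0 0 0" --pt "0 0 0 0 -0.4" --pt "0 0 0 0 -1" --pt "0 0 0 0 -1" --pt "0 0 0 0 -1" --pt "0 0 0 0 -1" --pt "0 0 20 0 -1"

```text
t: 14.85
tool_pos: [0.5451, -0.2786, 0.0912]
orientation: [0.656, 0.755, -0.0, -0.003]
force: [-0.6, 0.3, 0.8]
finger_gap: 0.0853
```

>>> move_arm --pt "0 0 20 0 -1" --pt "0 0 50 0 -1" --pt "0 0 80 0 -1" --pt "0 0 100 0 -1" --pt "0 0 100 0.12 -1" --pt "0 30 100 0.24 -1" --pt "0 70 100 0.36 -1" --pt "0 100 100 0.48 -1"

```text
t: 15.65
tool_pos: [0.547, -0.1785, 0.1944]
orientation: [0.456, 0.89, 0.0, -0.0]
force: [-0.3, -0.1, 0.6]
finger_gap: 0.0852
```

```bash
python3 st.py; python3 -c "
from h import *
snap('scene','s13',(220,130,380,250),5);snap('top','t13',(260,140,450,280),4)"
```

```text
t 15.65 pos [ 0.547  -0.1785  0.1944] jawang 0.6247414585461017 z [-0.0001  0.0005 -1.    ] F [-0.2952 -0.0547  0.6269] M [-0.0028 -0.0431  0.0364] gap 0.08518256251702312 q6 -1.06980100401482
```

View pics/s13.png

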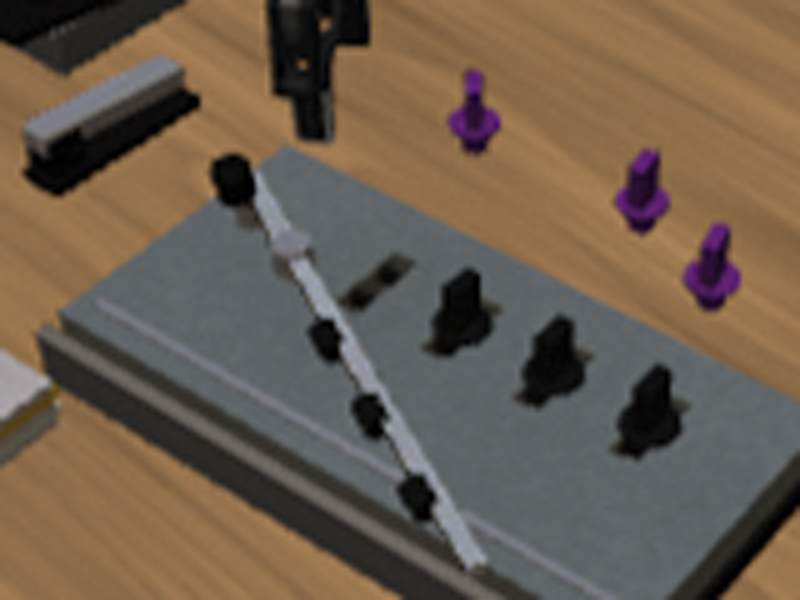

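View pics/t13.png

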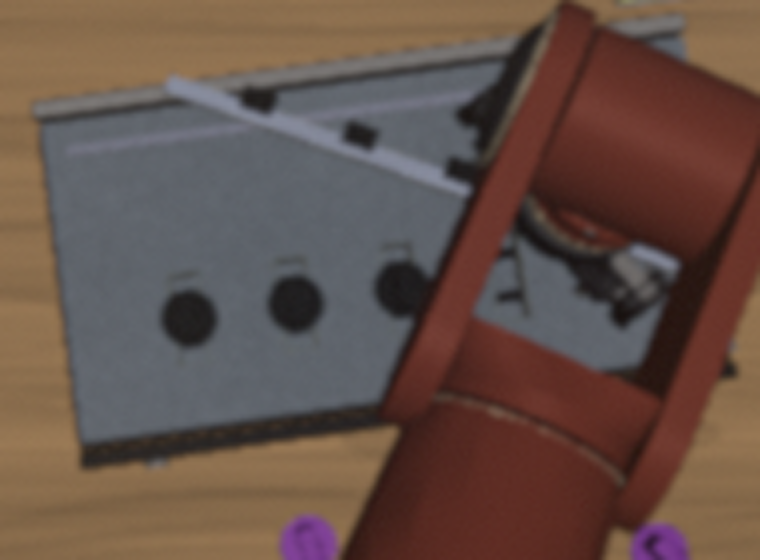

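```bash
python3 -c "
from h import *
from fit import q,w
a=atz('top',(260+172/4,140+84/4),.068); b=tri((220+478/5,130+562/5),(260+172/4,140+84/4)); p=w(q,(-.013,-.125,.067))
print(a,b); d=b[0]-p; print('arm angle',np.arctan2(d[0],d[1])+q[2], np.hypot(d[0],d[1]))
for n,s,t in [('p1',(467,275),(402,290)),('p2',(563,322),(296,304)),('p3',(658,370),(189,319))]:
  x=tri((220+s[0]/5,130+s[1]/5),(260+t[0]/4,140+t[1]/4)); print(n,x)
print('knob',atz('scene',(220+234/5,130+165/5),.102))
"
```

```text
[0.6532 0.0402 0.068 ] (array([0.6531, 0.0414, 0.0638]), np.float64(0.002795207186969704))
arm angle 0.4932670353890098 0.28175929747123946
p1 (array([ 0.5157, -0.1049,  0.0896]), np.float64(0.00025736967862972253))
p2 (array([ 0.5064, -0.0365,  0.0898]), np.float64(0.0034648117913606805))
p3 (array([0.4979, 0.0307, 0.0906]), np.float64(0.0028695879883891312))
knob [ 0.5552 -0.2745  0.102 ]
```

>>> move_arm --pt "-10 20 0 0.14 -1" --pt "-20 40 0 0.28 -1" --pt "-30 72 0 0.42 -1" --pt "-30 72 0 0.56 -1" --pt "-30 72 0 0.7 -1" --pt "-30 72 0 0.84 -1" --pt "-30 72 0 0.98 -1" --pt "-30 72 -20 1.086 -1"

```text
t: 16.55
tool_pos: [0.5194, -0.1095, 0.1776]
orientation: [-0.069, 0.998, -0.002, 0.003]
force: [-0.1, 0.8, -0.1]
finger_gap: 0.0853
```

```bash
python3 st.py; python3 -c "
from h import *
snap('scene','s14',(220,130,380,250),5)"
```

```text
t 16.55 pos [ 0.5194 -0.1095  0.1776] jawang 1.7092369385322155 z [ 0.0062 -0.0027 -1.    ] F [-0.0563  0.7973 -0.1336] M [-0.025  -0.0256 -0.0114] gap 0.08528687483970149 q6 -2.0568982325129106
```

View pics/s14.png

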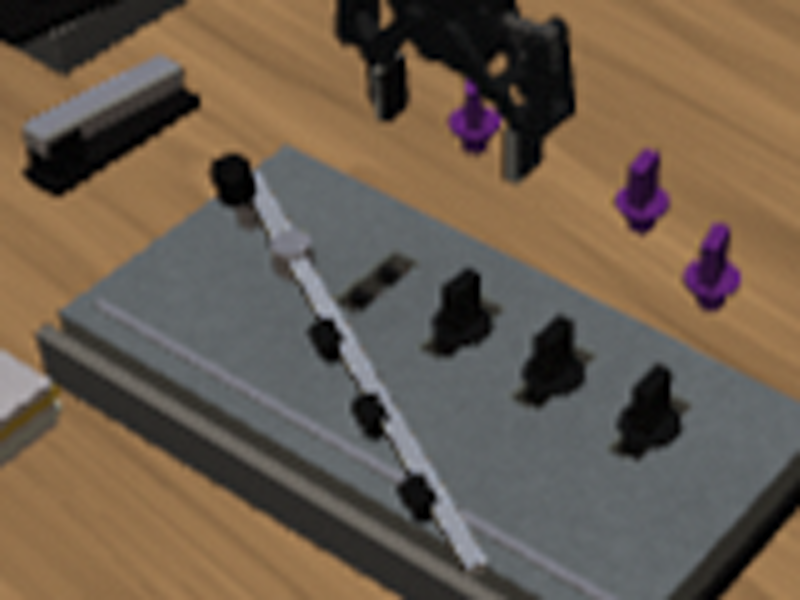

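>>> move_arm --pt "0 0.5 -30 0 -1" --pt "0 0.5 -60 0 -1" --pt "0 0.5 -78 0 -1" --pt "0 0.5 -78 0 -1" --pt "0 0.5 -78 0 -1" --pt "0 0.5 -78 0 -1" --pt "0 0.5 -78 0 -1" --pt "0 0.5 -78 0 -1"

```text
t: 17.4
tool_pos: [0.518, -0.1078, 0.0977]
orientation: [-0.067, 0.998, -0.0, 0.001]
force: [0.6, 0.5, -0.6]
finger_gap: 0.0857
```

```bash
python3 st.py; python3 -c "
from h import *
snap('scene','s15',(270,130,370,220),8)"
```

```text
t 17.4 pos [ 0.518  -0.1078  0.0977] jawang 1.7056934261390808 z [ 0.002  -0.0007 -1.    ] F [ 0.6084  0.4965 -0.5876] M [-0.0035  0.0252 -0.0401] gap 0.08567060363490263 q6 -2.0515754916815383
```

View pics/s15.png

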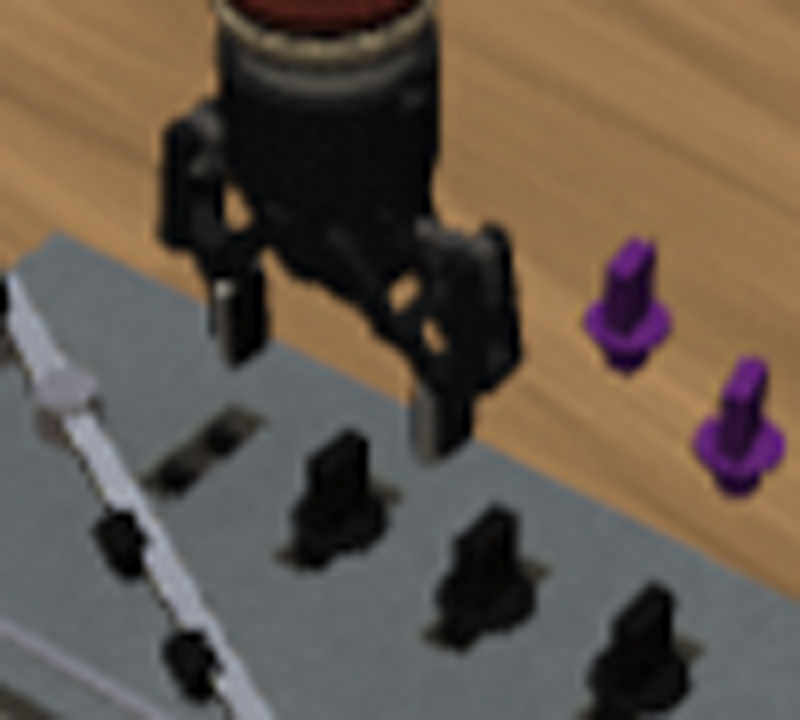

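>>> move_arm --pt "-1 1.5 -15 0 -1" --pt "-1 1.5 -30 0 -1" --pt "-1 1.5 -36.5 0 -1" --pt "-1 1.5 -36.5 0 -1" --pt "-1 1.5 -36.5 0 0" --pt "-1 1.5 -36.5 0 0.6" --pt "-1 1.5 -36.5 0 1" --pt "-1 1.5 -36.5 0 1"

```text
t: 18.25
tool_pos: [0.5166, -0.1062, 0.0604]
orientation: [-0.068, 0.998, -0.0, 0.0]
force: [0.6, 0.4, -0.7]
finger_gap: 0.0285
```

>>> move_arm --pt "0 0 0 0 1" --pt "0 0 0 0 1" --pt "0 0 0 0 1" --pt "0 0 0 0 1" --pt "0 0 0 0 1" --pt "0 0 0 0 1" --pt "0 0 0 0 1" --pt "0 0 0 0 1"

```text
t: 19.05
tool_pos: [0.517, -0.1088, 0.0609]
orientation: [-0.068, 0.998, -0.003, 0.001]
force: [-1.0, -8.5, 0.9]
finger_gap: 0.0108
```

```bash
python3 st.py; python3 -c "
from h import *
snap('scene','s16',(270,130,370,220),8)"
```

```text
t 19.05 pos [ 0.517  -0.1088  0.0609] jawang 1.706218490257133 z [ 0.002  -0.0061 -1.    ] F [-1.0467 -8.4961  0.9337] M [-1.4965  0.017  -0.0269] gap 0.0108395620905508 q6 -2.049633124135811
```

View pics/s16.png

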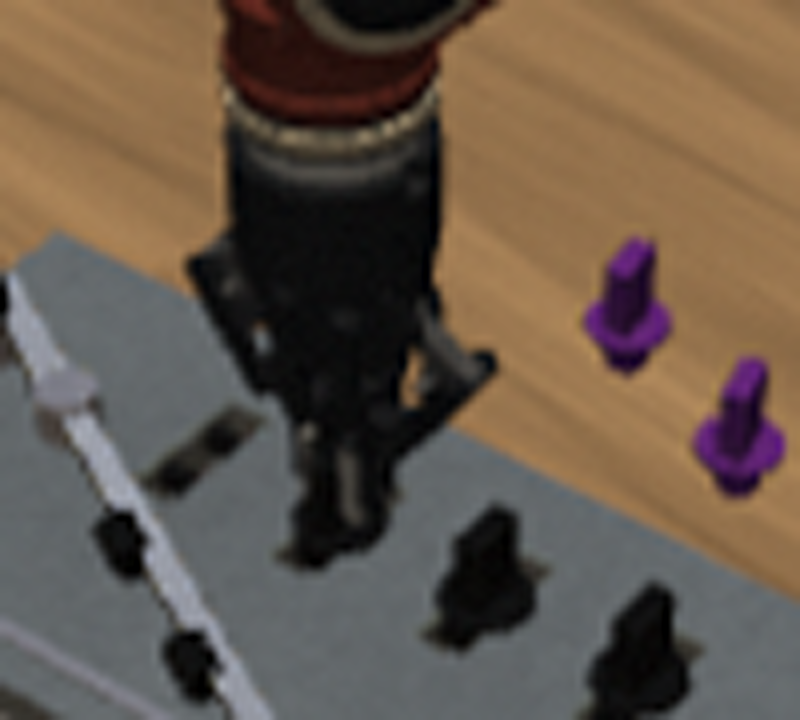

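>>> move_arm --pt "0 -2.5 0 0 1" --pt "0 -2.5 0 0 1" --pt "2 -2.2 0 0 1" --pt "4 -1.9 0 0 1" --pt "6 -1.7 0 0 1" --pt "7 -1.5 0 0 1" --pt "7 -1.5 0 0 1" --pt "7 -1.5 0 0 1"

```text
t: 19.9
tool_pos: [0.5188, -0.1088, 0.0609]
orientation: [-0.068, 0.998, -0.001, -0.007]
force: [-20.4, -5.6, 20.8]
finger_gap: 0.0108
```

```bash
python3 st.py; python3 -c "
from h import *
snap('scene','s17',(270,130,370,220),8)"
```

```text
t 19.9 pos [ 0.5188 -0.1088  0.0609] jawang 1.7072089165766615 z [-0.0136 -0.0025 -0.9999] F [-20.4264  -5.6407  20.7813] M [-0.7959  3.6329 -0.0587] gap 0.010826550593318484 q6 -2.0477397551560585
```

View pics/s17.png

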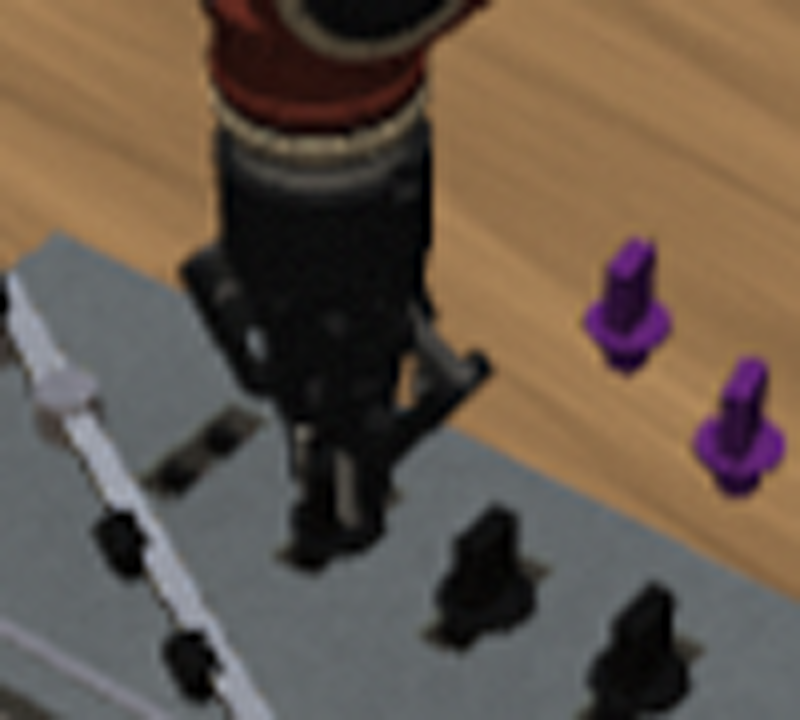

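>>> move_arm --pt "1 0.1 1 0 1" --pt "2 0.3 2 0 1" --pt "3 0.4 3 0 1" --pt "4 0.6 4 0 1" --pt "5 0.7 4 0 1" --pt "5 0.7 4 0 1" --pt "5 0.7 4 0 1" --pt "5 0.7 4 0 1"

```text
t: 20.75
tool_pos: [0.52, -0.1086, 0.0613]
orientation: [-0.068, 0.998, -0.001, -0.011]
force: [-23.6, -9.2, 11.1]
finger_gap: 0.0112
```

```bash
python3 st.py; python3 -c "
from h import *
snap('scene','s18',(270,130,370,220),8)"
```

```text
t 20.75 pos [ 0.52   -0.1086  0.0613] jawang 1.7073942248135099 z [-0.0222 -0.0037 -0.9997] F [-23.576   -9.2094  11.1493] M [-1.8132  4.2135 -0.1599] gap 0.011193810726732936 q6 -2.04319411143007
```

View pics/s18.png

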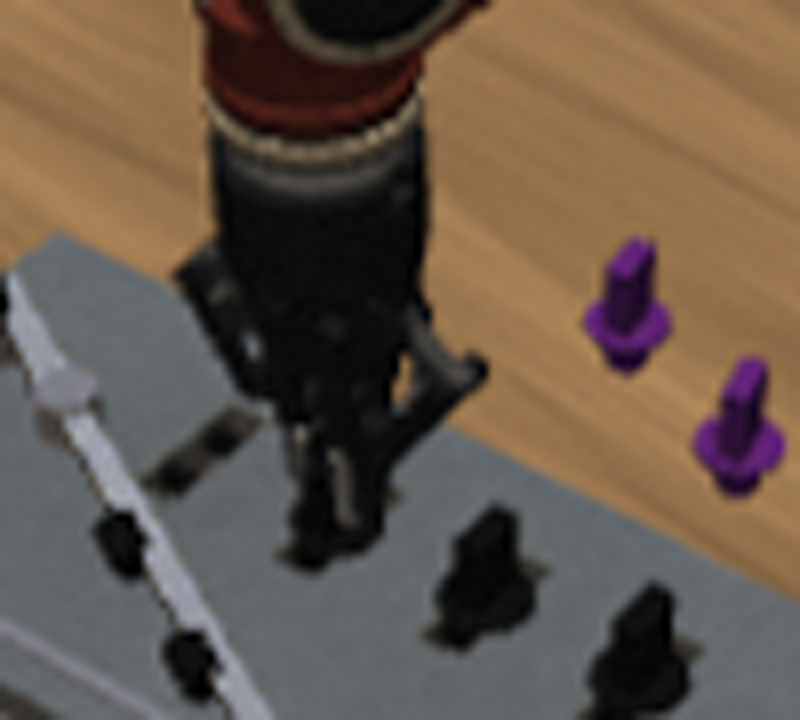

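>>> move_arm --pt "2 0.3 1 0 1" --pt "4 0.6 2 0 1" --pt "6 0.8 3 0 1" --pt "7 1 4 0 1" --pt "8 1.1 4 0 1" --pt "8 1.1 4 0 1" --pt "8 1.1 4 0 1" --pt "8 1.1 4 0 1"

```text
t: 21.6
tool_pos: [0.5266, -0.1076, 0.0625]
orientation: [-0.068, 0.998, -0.001, -0.012]
force: [-18.5, -11.2, -0.6]
finger_gap: 0.0109
```

```bash
python3 st.py; python3 -c "
from h import *
snap('scene','s19',(270,130,370,220),8)"
```

```text
t 21.6 pos [ 0.5266 -0.1076  0.0625] jawang 1.707485453681032 z [-0.0246 -0.0039 -0.9997] F [-18.532  -11.1915  -0.575 ] M [-2.3121  3.6957 -0.0405] gap 0.01090830548374014 q6 -2.036559041955505
```

View pics/s19.png

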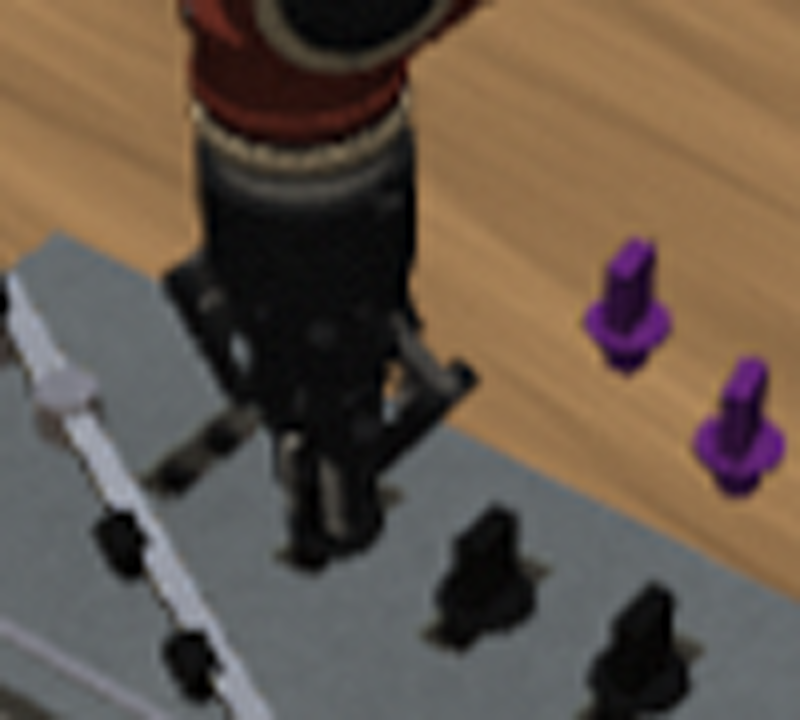

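>>> move_arm --pt "-8 -3 0 0 1" --pt "-16 -4 0 0 1" --pt "-22 -5 0 0 1" --pt "-28 -6 1 0 1" --pt "-33 -6.5 1 0 1" --pt "-37 -7 2 0 1" --pt "-39 -7.3 3 0 1" --pt "-39 -7.3 3 0 1"

```text
t: 22.45
tool_pos: [0.501, -0.1121, 0.0729]
orientation: [-0.067, 0.998, 0.0, 0.005]
force: [7.2, 4.9, 2.7]
finger_gap: 0.011
```

```bash
python3 st.py; python3 -c "
from h import *
snap('scene','s20',(270,130,370,220),8)"
```

```text
t 22.45 pos [ 0.501  -0.1121  0.0729] jawang 1.7057272124320968 z [ 0.0102  0.0014 -0.9999] F [7.2017 4.8947 2.6897] M [ 0.8293 -1.4378 -0.0018] gap 0.011035516446765526 q6 -2.075639965326841
```

View pics/s20.png

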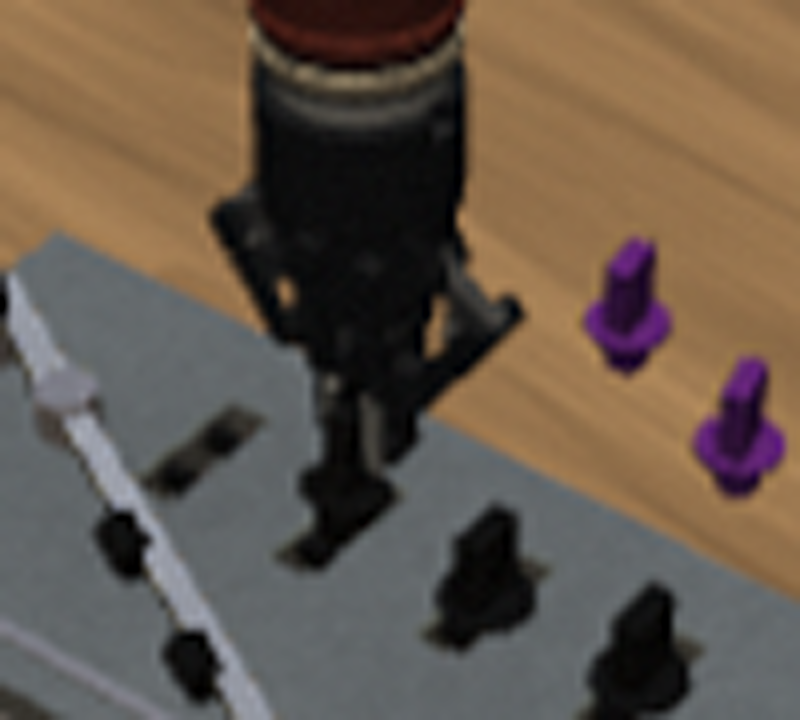

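>>> move_arm --pt "6 0 0 0 1" --pt "12 1 0.5 0 1" --pt "18 2 1 0 1" --pt "24 2.7 1.5 0 1" --pt "28 3.2 2 0 1" --pt "30 3.5 2.5 0 1" --pt "30 3.5 3 0 1" --pt "30 3.5 3 0 1"

```text
t: 23.3
tool_pos: [0.5217, -0.1093, 0.0713]
orientation: [-0.068, 0.998, 0.001, -0.007]
force: [-12.8, -3.8, 3.1]
finger_gap: 0.0111
```

```bash
python3 st.py; python3 -c "
from h import *
snap('scene','s21',(270,130,370,220),8)"
```

```text
t 23.3 pos [ 0.5217 -0.1093  0.0713] jawang 1.7071802160599945 z [-0.015   0.0003 -0.9999] F [-12.8095  -3.8343   3.1323] M [-0.5447  2.5185 -0.0242] gap 0.011072394701133704 q6 -2.0489431449801794
```

View pics/s21.png

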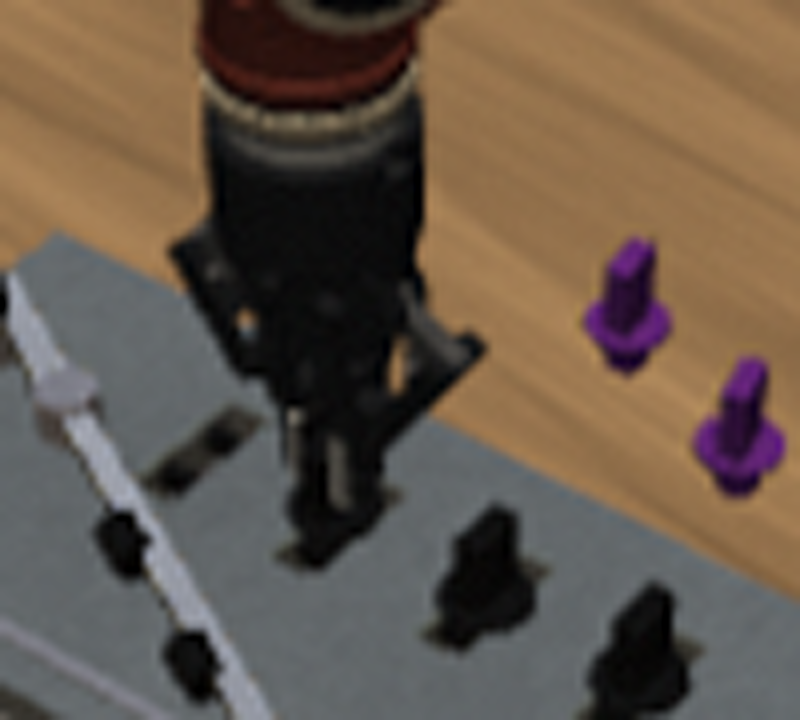

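>>> move_arm --pt "4 0.5 2 0 1" --pt "6 0.8 3 0 1" --pt "0 0 3 0 1" --pt "-8 -1.1 3 0 1" --pt "-16 -2.2 3 0 1" --pt "-24 -3.3 4 0 1" --pt "-28 -3.9 5 0 1" --pt "-28 -3.9 5 0 1"

```text
t: 24.15
tool_pos: [0.5035, -0.1133, 0.082]
orientation: [-0.067, 0.998, -0.001, 0.006]
force: [8.4, 2.0, 1.1]
finger_gap: 0.0107
```

```bash
python3 st.py; python3 -c "
from h import *
snap('scene','s22',(270,130,370,220),8)"
```

```text
t 24.15 pos [ 0.5035 -0.1133  0.082 ] jawang 1.7055119572807114 z [ 0.0126 -0.0005 -0.9999] F [8.4461 1.9526 1.1257] M [ 0.4136 -1.5136 -0.0197] gap 0.010673317675717003 q6 -2.074981548064775
```

View pics/s22.png

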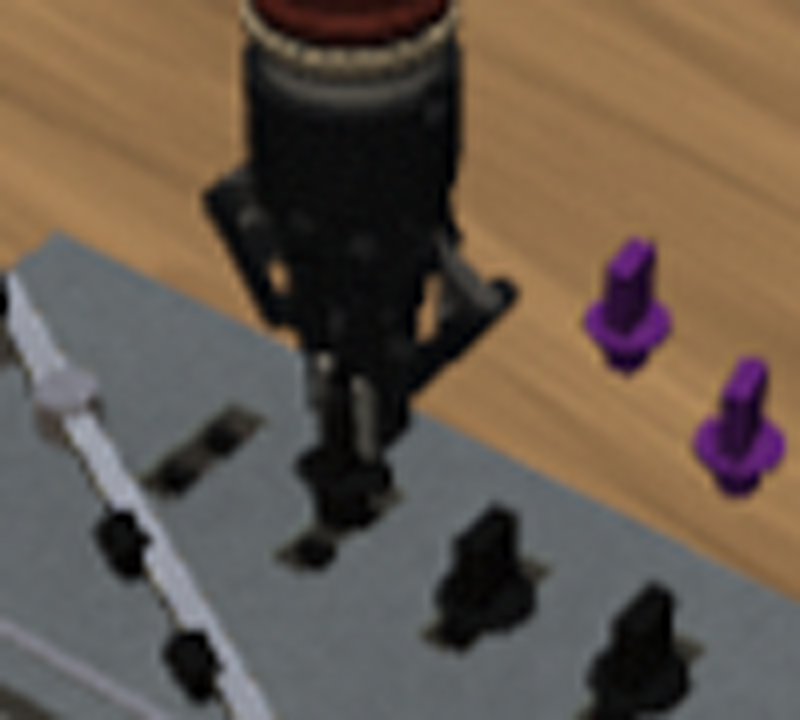

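>>> move_arm --pt "6 0.8 1 0 1" --pt "12 1.6 2 0 1" --pt "18 2.5 3 0 1" --pt "24 3.4 4 0 1" --pt "26 3.6 5 0 1" --pt "22 3 6 0 1" --pt "18 2.5 8 0 1" --pt "14 2 10 0 1"

```text
t: 25.0
tool_pos: [0.5125, -0.1114, 0.0887]
orientation: [-0.068, 0.998, 0.0, -0.0]
force: [-1.2, -0.7, -0.2]
finger_gap: 0.0106
```

```bash
python3 st.py; python3 -c "
from h import *
snap('scene','s23',(270,130,370,220),8)"
```

```text
t 25.0 pos [ 0.5125 -0.1114  0.0887] jawang 1.7059112642488863 z [-0.0006  0.0002 -1.    ] F [-1.2111 -0.7157 -0.1528] M [-0.0038 -0.0043 -0.0457] gap 0.01056347973094077 q6 -2.0617995379375094
```

View pics/s23.png

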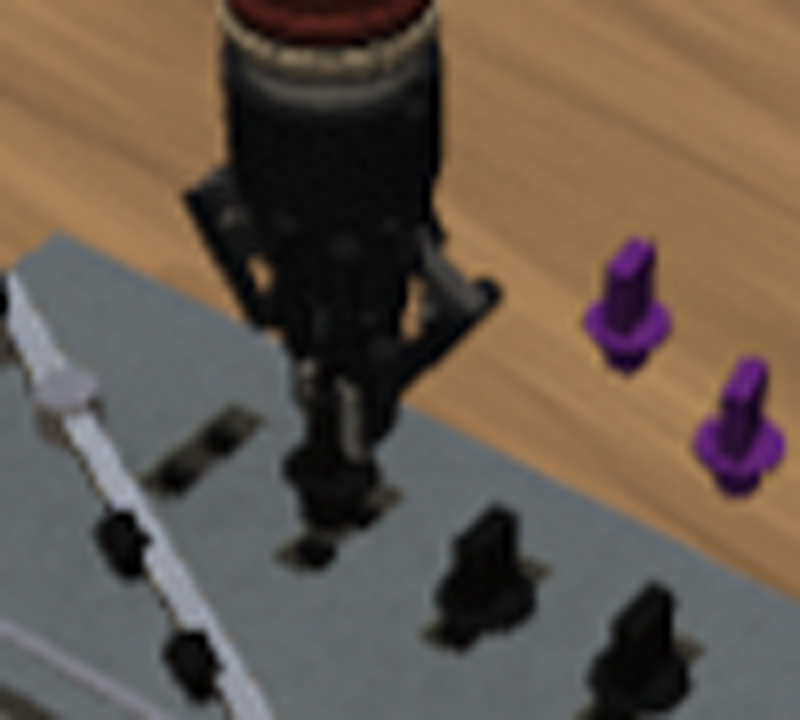

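>>> move_arm --pt "0 0 3 0 1" --pt "0 0 6 0 1" --pt "0 0 10 0 1" --pt "0 0 15 0 1" --pt "0 0 25 0 1" --pt "0 0 40 0 1" --pt "0 0 60 0 1" --pt "0 0 85 0 1"

```text
t: 25.85
tool_pos: [0.5129, -0.1113, 0.175]
orientation: [-0.068, 0.998, 0.0, -0.0]
force: [0.5, -0.0, -1.0]
finger_gap: 0.011
```

```bash
python3 st.py; python3 -c "
from h import *
snap('scene','s24',(230,100,390,220),5)
snap('top','t24')"
```

```text
t 25.85 pos [ 0.5129 -0.1113  0.175 ] jawang 1.7059892730810189 z [-0.0007  0.0003 -1.    ] F [ 0.5116 -0.0066 -0.9554] M [-0.0124 -0.0352  0.0109] gap 0.011023217634402683 q6 -2.0614447887199168
```

View pics/s24.png

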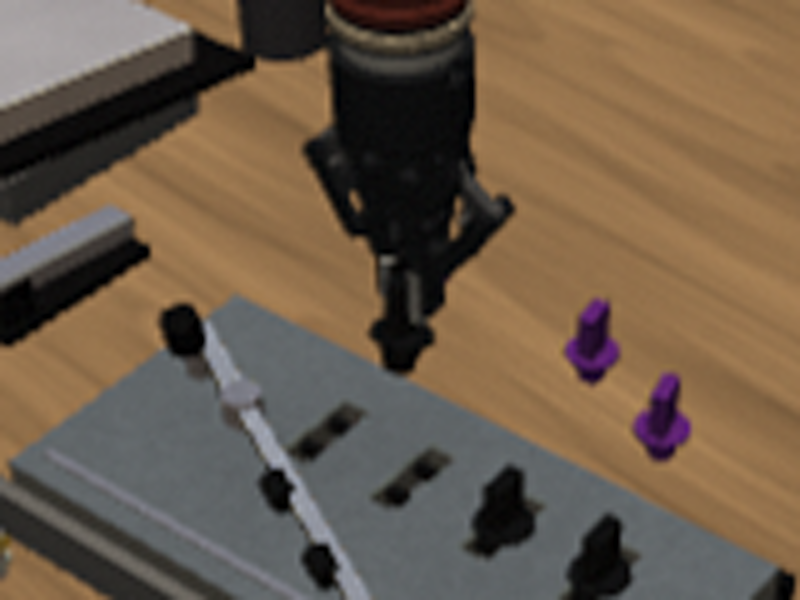

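View pics/t24.png

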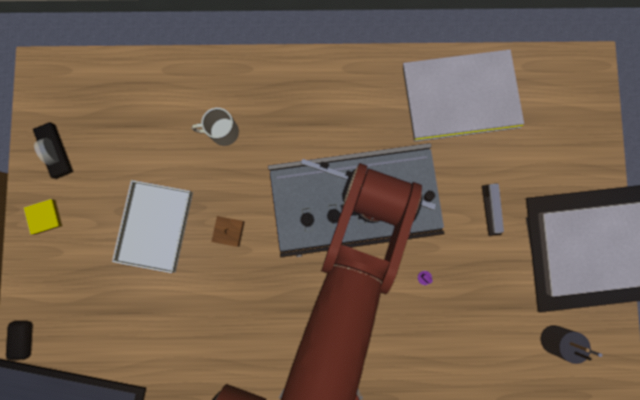

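>>> move_arm --pt "3 30 0 0 1" --pt "6 75 0 0 1" --pt "9 120 0 0 1" --pt "12 165 0 0 1" --pt "15 210 0 0 1" --pt "18 255 0 0 1" --pt "21 300 0 0 1" --pt "24 345 0 0 1"

```text
t: 26.75
tool_pos: [0.5369, 0.2355, 0.1737]
orientation: [-0.068, 0.998, -0.0, -0.0]
force: [0.1, -0.7, -0.5]
finger_gap: 0.0108
```

>>> move_arm --pt "3 45 0 0 1" --pt "6 90 0 0 1" --pt "9 135 0 0 1" --pt "12 175 0 0 1" --pt "13 195 0 0 1" --pt "13 195 -20 0 1" --pt "13 195 -50 0 1" --pt "13 195 -80 0 1"

```text
t: 27.55
tool_pos: [0.5503, 0.4292, 0.0932]
orientation: [-0.068, 0.998, 0.0, 0.0]
force: [0.8, -0.6, -0.7]
finger_gap: 0.0104
```

```bash
python3 st.py; python3 -c "
from h import *
snap('scene','s25',(380,180,560,330),4)"
```

```text
t 27.55 pos [0.5503 0.4292 0.0932] jawang 1.7067204583890114 z [ 0.0008  0.0005 -1.    ] F [ 0.7754 -0.6496 -0.6747] M [ 0.0127 -0.0265  0.0494] gap 0.010438583130590501 q6 -1.1508447945062388
```

View pics/s25.png

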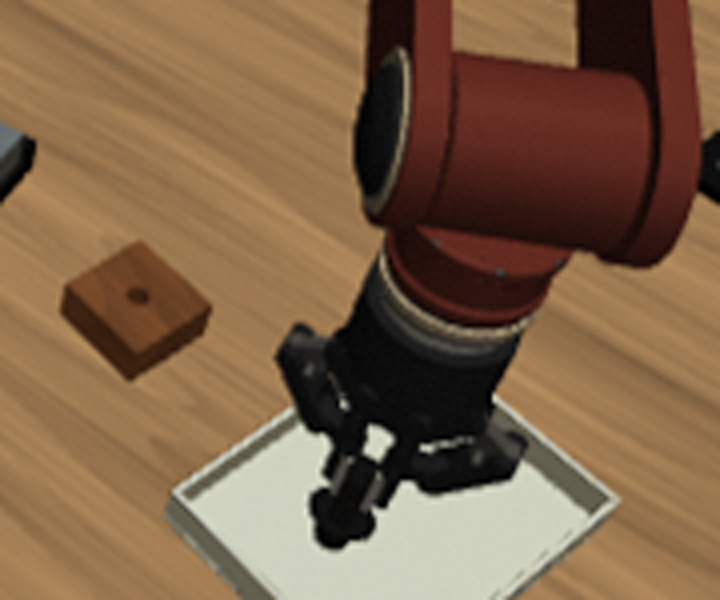

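>>> move_arm --pt "0 0 -25 0 1" --pt "0 0 -45 0 1" --pt "0 0 -51 0 1" --pt "0 0 -51 0 1" --pt "0 0 -51 0 0.3" --pt "0 0 -51 0 -0.3" --pt "0 0 -51 0 -0.3" --pt "0 0 -51 0 -0.3"

```text
t: 28.4
tool_pos: [0.5507, 0.4289, 0.044]
orientation: [-0.068, 0.998, 0.0, 0.001]
force: [-0.1, -0.3, -0.7]
finger_gap: 0.0557
```

>>> move_arm --pt "0 0 20 0 -0.3" --pt "0 0 60 0 -0.3" --pt "0 0 100 0 -1" --pt "0 0 130 0 -1" --pt "0 -40 130 0 -1" --pt "0 -85 130 0 -1" --pt "0 -130 130 0 -1" --pt "0 -175 130 0 -1"

```text
t: 29.2
tool_pos: [0.55, 0.2522, 0.1734]
orientation: [-0.068, 0.998, 0.0, 0.0]
force: [0.9, -0.8, 0.9]
finger_gap: 0.0853
```

```bash
python3 st.py; python3 -c "
from h import *
snap('scene','s26')"
```

```text
t 29.2 pos [0.55   0.2522 0.1734] jawang 1.7066933107465254 z [ 0.0009  0.0001 -1.    ] F [ 0.9237 -0.7914  0.9226] M [ 0.0305 -0.0526 -0.0399] gap 0.0852719806207271 q6 -1.399650028980205
```

View pics/s26.png

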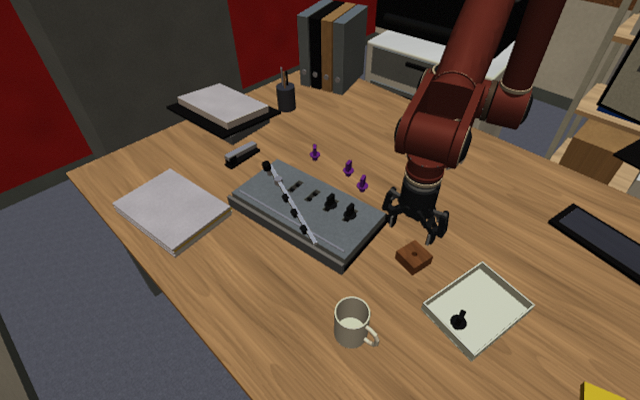

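>>> move_arm --pt "-7 -45 0 0 -1" --pt "-14 -90 0 0 -1" --pt "-21 -135 0 0 -1" --pt "-28 -180 0 0 -1" --pt "-34 -225 0 0 -1" --pt "-40 -268 0 0 -1" --pt "-42.5 -292 0 0 -1" --pt "-42.5 -292 -20 0 -1"

```text
t: 30.05
tool_pos: [0.5098, -0.0418, 0.1565]
orientation: [-0.065, 0.998, -0.001, 0.004]
force: [0.8, 1.1, 0.3]
finger_gap: 0.0857
```

>>> move_arm --pt "0 0 -25 0 -1" --pt "0 0 -45 0 -1" --pt "0 0 -50 0 -1" --pt "0 0 -50 0 -1" --pt "0 0 -50 0 -1" --pt "0 0 -50 0 -1" --pt "0 0 -50 0 -1" --pt "0 0 -50 0 -1"

```text
t: 30.85
tool_pos: [0.5082, -0.0384, 0.1036]
orientation: [-0.068, 0.998, -0.0, 0.001]
force: [0.0, 0.3, 0.2]
finger_gap: 0.0853
```

```bash
python3 st.py; python3 -c "
from h import *
snap('scene','s27',(290,140,390,230),8)"
```

```text
t 30.85 pos [ 0.5082 -0.0384  0.1036] jawang 1.7061528863799347 z [ 0.0013 -0.0003 -1.    ] F [0.0336 0.2852 0.1673] M [-0.0177 -0.0536 -0.0258] gap 0.08534664991344569 q6 -1.927726469724683
```

View pics/s27.png

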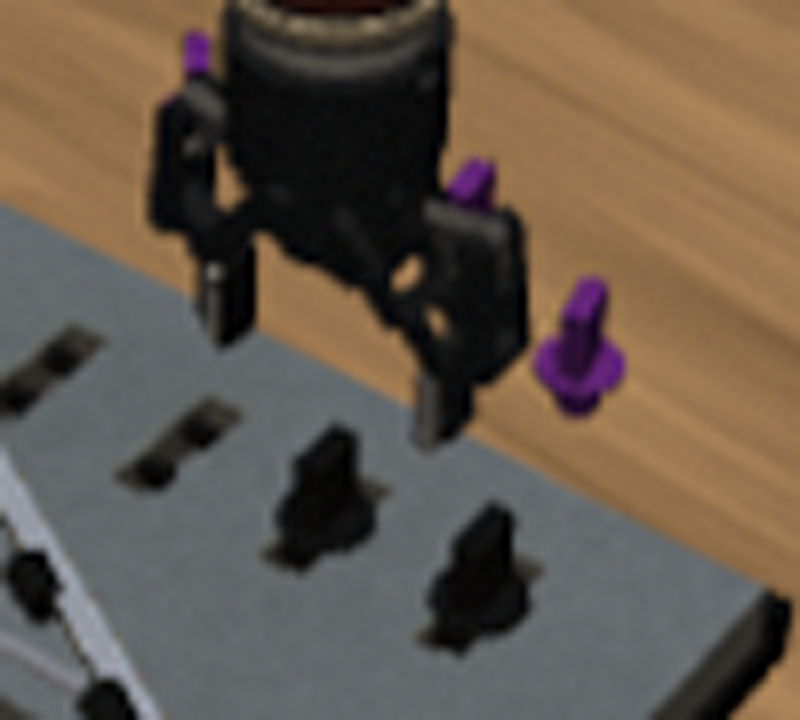

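>>> move_arm --pt "-1 -1.2 -20 0 -1" --pt "-1 -1.2 -36 0 -1" --pt "-1 -1.2 -42.5 0 -1" --pt "-1 -1.2 -42.5 0 -0.3" --pt "-1 -1.2 -42.5 0 0.5" --pt "-1 -1.2 -42.5 0 1" --pt "-1 -1.2 -42.5 0 1" --pt "-1 -1.2 -42.5 0 1"

```text
t: 31.7
tool_pos: [0.5072, -0.0398, 0.061]
orientation: [-0.068, 0.998, -0.0, 0.001]
force: [-0.0, -2.7, 4.6]
finger_gap: 0.0125
```

>>> move_arm --pt "0 0 0 0 1" --pt "0 0 0 0 1" --pt "0 0 0 0 1" --pt "0 0 0 0 1" --pt "0 0 0 0 1" --pt "0 0 0 0 1" --pt "0 0 0 0 1" --pt "0 0 0 0 1"

```text
t: 32.5
tool_pos: [0.5074, -0.04, 0.0612]
orientation: [-0.068, 0.998, -0.0, 0.001]
force: [-1.6, -2.3, 6.0]
finger_gap: 0.0113
```

```bash
python3 st.py
```

```text
t 32.5 pos [ 0.5074 -0.04    0.0612] jawang 1.7059857232023243 z [ 0.0013 -0.0009 -1.    ] F [-1.6309 -2.3009  5.9968] M [-0.4075  0.06   -0.1137] gap 0.011266897979125404 q6 -1.9304501798951272
```

>>> move_arm --pt "4 0 1 0 1" --pt "8 0.6 2.5 0 1" --pt "12 1.2 4 0 1" --pt "15 1.6 5 0 1" --pt "18 2 6.5 0 1" --pt "20 2.3 7.5 0 1" --pt "20 2.3 7.5 0 1" --pt "20 2.3 7.5 0 1"

```text
t: 33.3
tool_pos: [0.5165, -0.0386, 0.0625]
orientation: [-0.068, 0.998, -0.001, -0.013]
force: [-23.0, -9.5, 4.4]
finger_gap: 0.0108
```

```bash
python3 st.py; python3 -c "
from h import *
snap('scene','s28',(290,140,390,230),8)"
```

```text
t 33.3 pos [ 0.5165 -0.0386  0.0625] jawang 1.707353173189308 z [-0.0268 -0.0029 -0.9996] F [-23.0487  -9.5039   4.3893] M [-1.7812  4.077  -0.0582] gap 0.010758472888566016 q6 -1.9176422585396435
```

View pics/s28.png

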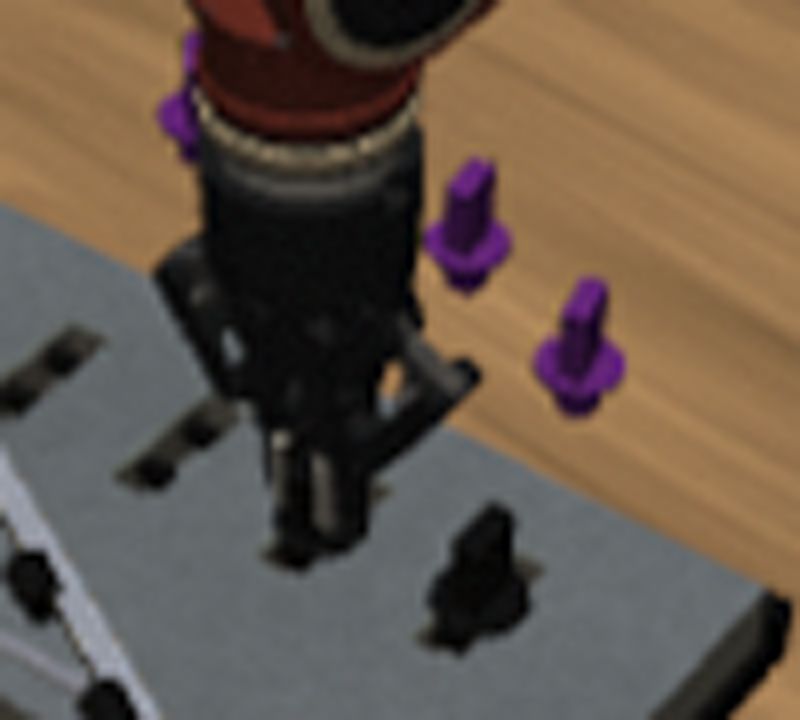

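Same response as before. Swing back, same pattern.

>>> move_arm --pt "-8 -3 0 0 1" --pt "-16 -4 0 0 1" --pt "-22 -5 0 0 1" --pt "-28 -6 1 0 1" --pt "-33 -6.5 1 0 1" --pt "-37 -7 2 0 1" --pt "-39 -7.3 3 0 1" --pt "-39 -7.3 3 0 1"

```text
t: 34.15
tool_pos: [0.4923, -0.044, 0.0736]
orientation: [-0.067, 0.998, 0.0, 0.006]
force: [6.9, 2.6, 6.0]
finger_gap: 0.0112
```

```bash
python3 st.py; python3 -c "
from h import *
snap('scene','s29',(290,140,390,230),8)"
```

```text
t 34.15 pos [ 0.4923 -0.044   0.0736] jawang 1.7058104726710397 z [ 0.0122  0.0012 -0.9999] F [6.8918 2.5903 5.9754] M [ 0.5673 -1.4521 -0.0273] gap 0.011165685701709265 q6 -1.9495504130048225
```

View pics/s29.png

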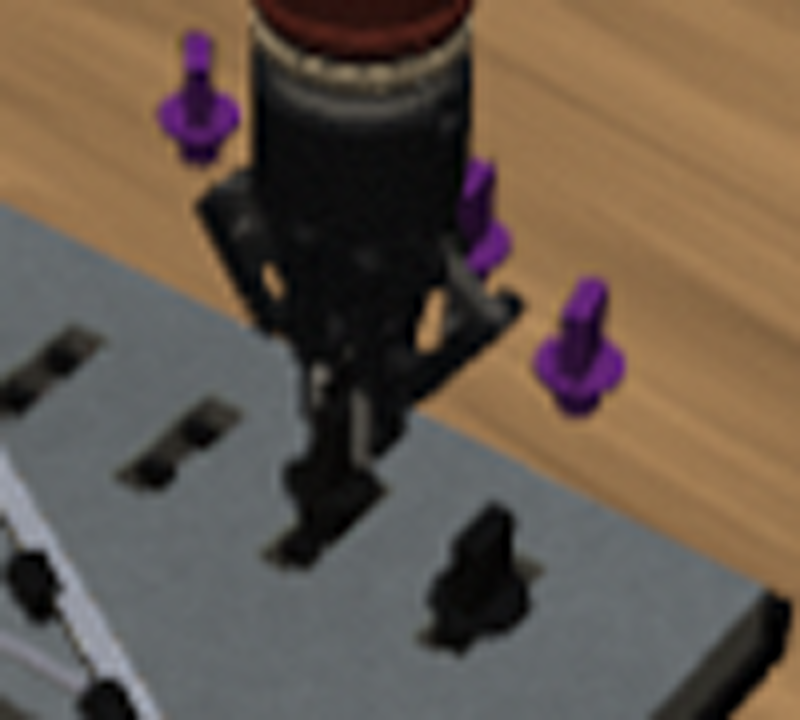

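>>> move_arm --pt "6 0 0 0 1" --pt "12 1 0.5 0 1" --pt "18 2 1 0 1" --pt "24 2.7 1.5 0 1" --pt "28 3.2 2 0 1" --pt "30 3.5 2.5 0 1" --pt "30 3.5 3 0 1" --pt "30 3.5 3 0 1"

```text
t: 35.0
tool_pos: [0.5114, -0.0411, 0.0705]
orientation: [-0.068, 0.998, 0.001, -0.008]
force: [-13.9, -3.2, 2.5]
finger_gap: 0.011
```

>>> move_arm --pt "4 0.5 2 0 1" --pt "6 0.8 3 0 1" --pt "0 0 3 0 1" --pt "-8 -1.1 3 0 1" --pt "-16 -2.2 3 0 1" --pt "-24 -3.3 4 0 1" --pt "-28 -3.9 5 0 1" --pt "-28 -3.9 5 0 1"

```text
t: 35.8
tool_pos: [0.494, -0.0448, 0.082]
orientation: [-0.067, 0.998, -0.0, 0.006]
force: [6.2, 2.0, 1.9]
finger_gap: 0.0103
```

```bash
python3 st.py; python3 -c "
from h import *
snap('scene','s30',(290,140,390,230),8)"
```

```text
t 35.8 pos [ 0.494  -0.0448  0.082 ] jawang 1.7055466793935348 z [ 0.0127  0.0003 -0.9999] F [6.1594 1.9633 1.8698] M [ 0.3979 -1.4975  0.0081] gap 0.010282494349920741 q6 -1.9493862582962054
```

View pics/s30.png

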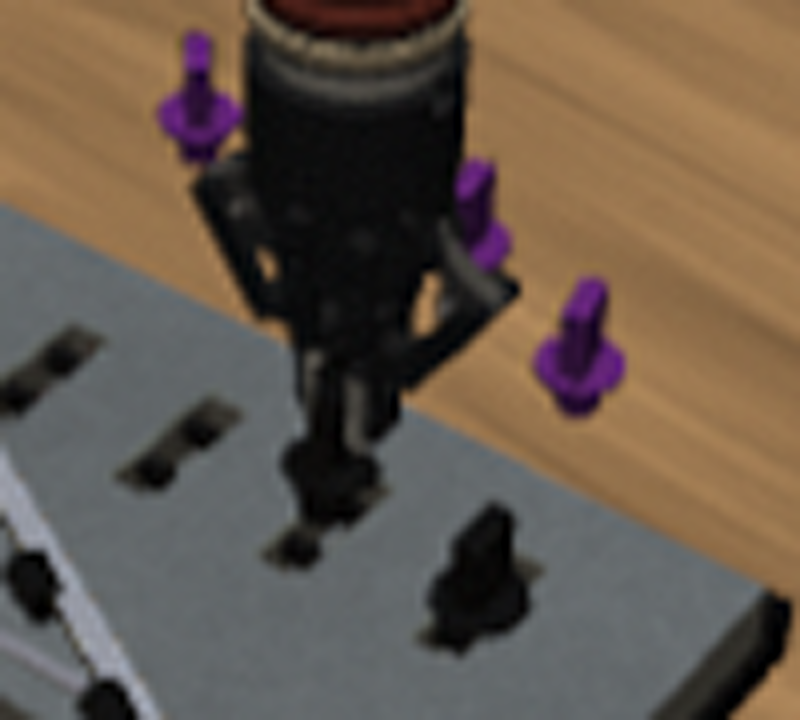

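>>> move_arm --pt "6 0.8 1 0 1" --pt "12 1.6 2 0 1" --pt "18 2.5 3 0 1" --pt "24 3.4 4 0 1" --pt "26 3.6 5 0 1" --pt "22 3 6 0 1" --pt "18 2.5 8 0 1" --pt "14 2 10 0 1"

```text
t: 36.65
tool_pos: [0.503, -0.043, 0.0887]
orientation: [-0.067, 0.998, 0.0, -0.0]
force: [-0.2, 0.2, 0.2]
finger_gap: 0.0111
```

```bash
python3 st.py
```

```text
t 36.65 pos [ 0.503  -0.043   0.0887] jawang 1.7058738602491959 z [-0.0006  0.0001 -1.    ] F [-0.2414  0.1653  0.1764] M [-0.0042  0.0037  0.0184] gap 0.011056378124180494 q6 -1.9386450602914351
```

>>> move_arm --pt "0 0 3 0 1" --pt "0 0 6 0 1" --pt "0 0 10 0 1" --pt "0 0 15 0 1" --pt "0 0 25 0 1" --pt "0 0 40 0 1" --pt "0 0 60 0 1" --pt "0 0 85 0 1"

```text
t: 37.45
tool_pos: [0.5034, -0.0429, 0.175]
orientation: [-0.068, 0.998, 0.0, -0.0]
force: [0.7, -0.6, -0.7]
finger_gap: 0.0111
```

```bash
python3 st.py; python3 -c "
from h import *
snap('scene','s31');snap('top','t31')
print(atz('scene',(458,321),.015))"
```

```text
t 37.45 pos [ 0.5034 -0.0429  0.175 ] jawang 1.7060243574702372 z [-0.0007  0.0002 -1.    ] F [ 0.6528 -0.6237 -0.7264] M [-0.0578 -0.0016 -0.0045] gap 0.011137005487439849 q6 -1.9384236425402028
[0.55720658 0.4298866  0.015     ]
```

View pics/s31.png

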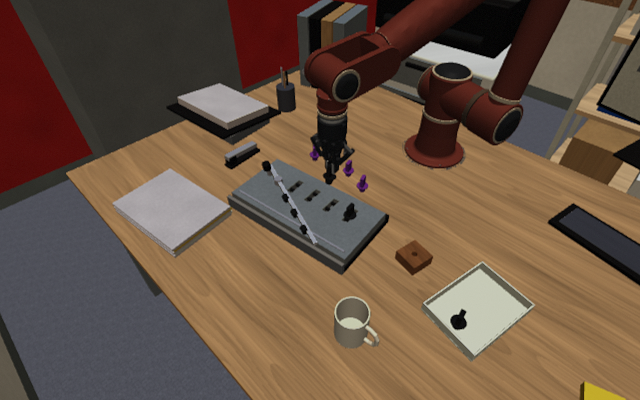

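View pics/t31.png

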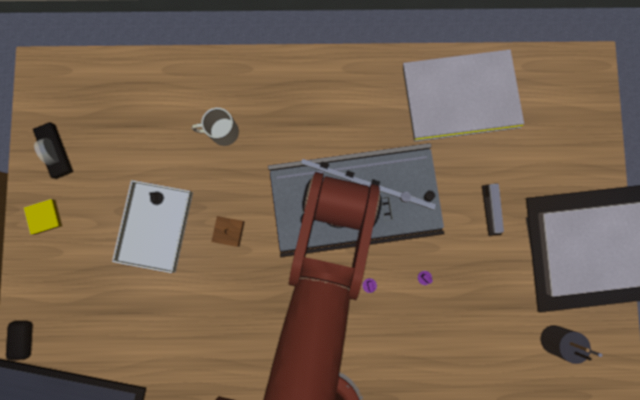

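>>> move_arm --pt "-1 30 0 0 1" --pt "-2 75 0 0 1" --pt "-3 120 0 0 1" --pt "-4 165 0 0 1" --pt "-5 210 0 0 1" --pt "-7 255 0 0 1" --pt "-8 300 0 0 1" --pt "-9 345 0 0 1"

```text
t: 38.35
tool_pos: [0.4942, 0.3038, 0.1736]
orientation: [-0.068, 0.998, -0.0, -0.0]
force: [1.3, -0.4, 0.3]
finger_gap: 0.0108
```

>>> move_arm --pt "-1 45 0 0 1" --pt "-2 90 0 0 1" --pt "-3 125 0 0 1" --pt "-4 138 0 0 1" --pt "-4 138 -20 0 1" --pt "-4 138 -50 0 1" --pt "-4 138 -80 0 1" --pt "-4 138 -80 0 1"

```text
t: 39.15
tool_pos: [0.4875, 0.437, 0.0878]
orientation: [-0.067, 0.998, -0.003, -0.005]
force: [-0.9, -1.2, -0.4]
finger_gap: 0.0108
```

```bash
python3 st.py; python3 -c "
from h import *
snap('scene','s32',(380,180,560,360),4)"
```

```text
t 39.15 pos [0.4875 0.437  0.0878] jawang 1.7055129620871508 z [-0.0088 -0.0067 -0.9999] F [-0.8983 -1.2168 -0.4289] M [0.0095 0.0351 0.0112] gap 0.010812609740983019 q6 -1.0880767358338588
```

View pics/s32.png

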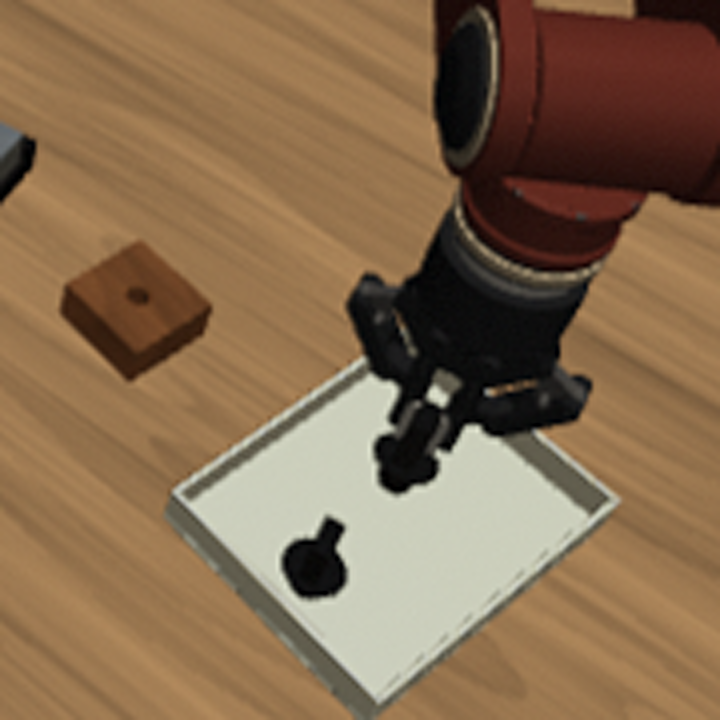

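>>> move_arm --pt "0 0 -25 0 1" --pt "0 0 -45 0 1" --pt "0 0 -48 0 1" --pt "0 0 -48 0 1" --pt "0 0 -48 0 0.3" --pt "0 0 -48 0 -0.3" --pt "0 0 -48 0 -0.3" --pt "0 0 -48 0 -0.3"

```text
t: 40.0
tool_pos: [0.4911, 0.4403, 0.0468]
orientation: [-0.068, 0.998, 0.0, 0.001]
force: [0.3, -0.5, 0.2]
finger_gap: 0.0554
```

>>> move_arm --pt "0 0 20 0 -0.3" --pt "0 0 60 0 -0.3" --pt "0 0 100 0 -1" --pt "0 0 130 0 -1" --pt "0 -40 130 0 -1" --pt "0 -85 130 0 -1" --pt "0 -130 130 0 -1" --pt "0 -175 130 0 -1"

```text
t: 40.8
tool_pos: [0.4905, 0.2636, 0.1762]
orientation: [-0.068, 0.998, 0.0, 0.0]
force: [0.7, -0.0, 0.1]
finger_gap: 0.0854
```

```bash
python3 st.py; python3 -c "
from h import *
snap('scene','s33',(380,180,560,360),4)"
```

```text
t 40.8 pos [0.4905 0.2636 0.1762] jawang 1.7068228692323242 z [ 0.0007  0.0001 -1.    ] F [ 0.7245 -0.0356  0.0555] M [ 0.0146 -0.0444  0.0299] gap 0.08544396578837948 q6 -1.3472493262914567
```

View pics/s33.png

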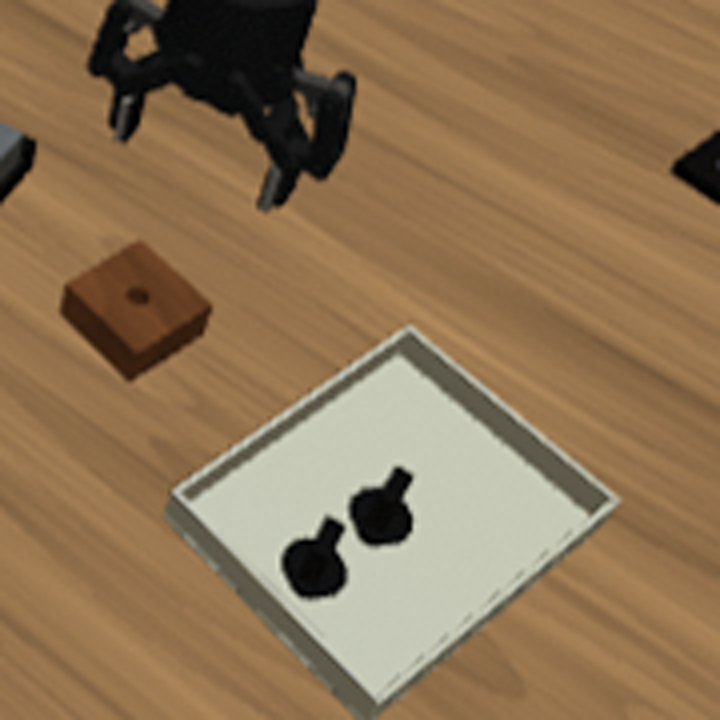

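>>> move_arm --pt "1 -40 0 0 -1" --pt "2 -85 0 0 -1" --pt "4 -130 0 0 -1" --pt "5 -175 0 0 -1" --pt "7 -215 0 0 -1" --pt "7 -234 0 0 -1" --pt "7 -234 -20 0 -1" --pt "7 -234 -50 0 -1"

```text
t: 41.65
tool_pos: [0.4999, 0.0299, 0.1281]
orientation: [-0.067, 0.998, -0.0, 0.003]
force: [0.4, 0.3, 0.5]
finger_gap: 0.0855
```

>>> move_arm --pt "0 0 -15 0 -1" --pt "0 0 -20 0 -1" --pt "0 0 -20 0 -1" --pt "0 0 -20 0 -1" --pt "0 0 -20 0 -1" --pt "0 0 -20 0 -1" --pt "0 0 -20 0 -1" --pt "0 0 -20 0 -1"

```text
t: 42.45
tool_pos: [0.4979, 0.031, 0.1062]
orientation: [-0.068, 0.998, -0.0, 0.0]
force: [-0.1, 1.0, 0.5]
finger_gap: 0.0855
```

```bash
python3 st.py; python3 -c "
from h import *
snap('scene','s34',(310,150,410,240),8)"
```

```text
t 42.45 pos [0.4979 0.031  0.1062] jawang 1.7059856569866796 z [ 0.0006 -0.     -1.    ] F [-0.0757  0.9529  0.4837] M [-0.0071  0.0117 -0.012 ] gap 0.08554152156709607 q6 -1.7930902577309202
```

View pics/s34.png

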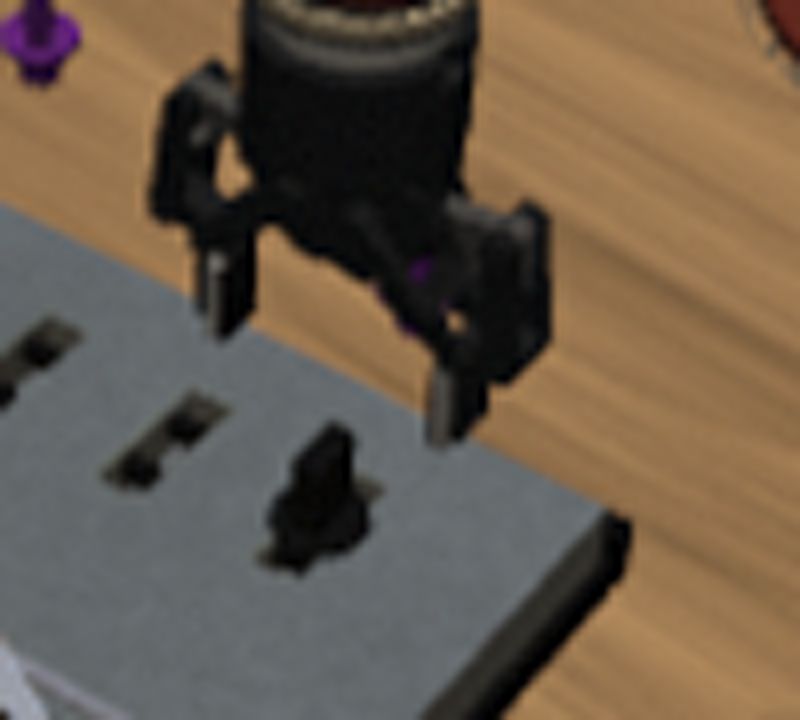

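>>> move_arm --pt "0 -1.2 -20 0 -1" --pt "0 -1.2 -38 0 -1" --pt "0 -1.2 -45 0 -1" --pt "0 -1.2 -45 0 -0.3" --pt "0 -1.2 -45 0 0.5" --pt "0 -1.2 -45 0 1" --pt "0 -1.2 -45 0 1" --pt "0 -1.2 -45 0 1"

```text
t: 43.3
tool_pos: [0.4982, 0.0297, 0.0616]
orientation: [-0.068, 0.998, -0.0, 0.001]
force: [0.3, -2.9, 5.5]
finger_gap: 0.0123
```

>>> move_arm --pt "0 0 0 0 1" --pt "0 0 0 0 1" --pt "0 0 0 0 1" --pt "0 0 0 0 1" --pt "0 0 0 0 1" --pt "0 0 0 0 1" --pt "0 0 0 0 1" --pt "0 0 0 0 1"

```text
t: 44.1
tool_pos: [0.4984, 0.0294, 0.0617]
orientation: [-0.068, 0.998, -0.0, 0.001]
force: [-1.1, -3.3, 6.2]
finger_gap: 0.0109
```

```bash
python3 st.py
```

```text
t 44.1 pos [0.4984 0.0294 0.0617] jawang 1.705935088138926 z [ 0.0012 -0.0008 -1.    ] F [-1.0717 -3.3084  6.2102] M [-0.4178  0.1395 -0.0954] gap 0.010875913423890314 q6 -1.795485686605032
```

>>> move_arm --pt "4 0 1 0 1" --pt "8 0.6 2.5 0 1" --pt "12 1.2 4 0 1" --pt "15 1.6 5 0 1" --pt "18 2 6.5 0 1" --pt "20 2.3 7.5 0 1" --pt "20 2.3 7.5 0 1" --pt "20 2.3 7.5 0 1"

```text
t: 44.9
tool_pos: [0.508, 0.0309, 0.063]
orientation: [-0.068, 0.998, -0.001, -0.013]
force: [-19.4, -7.9, 3.5]
finger_gap: 0.0107
```

```bash
python3 st.py
```

```text
t 44.9 pos [0.508  0.0309 0.063 ] jawang 1.7069018661410325 z [-0.0251 -0.0033 -0.9997] F [-19.4285  -7.855    3.5179] M [-1.4557  3.5938 -0.1136] gap 0.010718161039513369 q6 -1.7874500722181352
```

>>> move_arm --pt "-8 -3 0 0 1" --pt "-16 -4 0 0 1" --pt "-22 -5 0 0 1" --pt "-28 -6 1 0 1" --pt "-33 -6.5 1 0 1" --pt "-37 -7 2 0 1" --pt "-39 -7.3 3 0 1" --pt "-39 -7.3 3 0 1"

```text
t: 45.7
tool_pos: [0.4832, 0.0251, 0.0742]
orientation: [-0.068, 0.998, -0.0, 0.006]
force: [6.9, 0.8, 3.5]
finger_gap: 0.0107
```

```bash
python3 st.py; python3 -c "
from h import *
snap('scene','s35',(310,150,410,240),8)"
```

```text
t 45.7 pos [0.4832 0.0251 0.0742] jawang 1.705937436898204 z [ 0.0122  0.0007 -0.9999] F [6.9114 0.7508 3.5284] M [ 0.1093 -1.3452  0.0124] gap 0.010666935024335845 q6 -1.8098563951732607
```

View pics/s35.png

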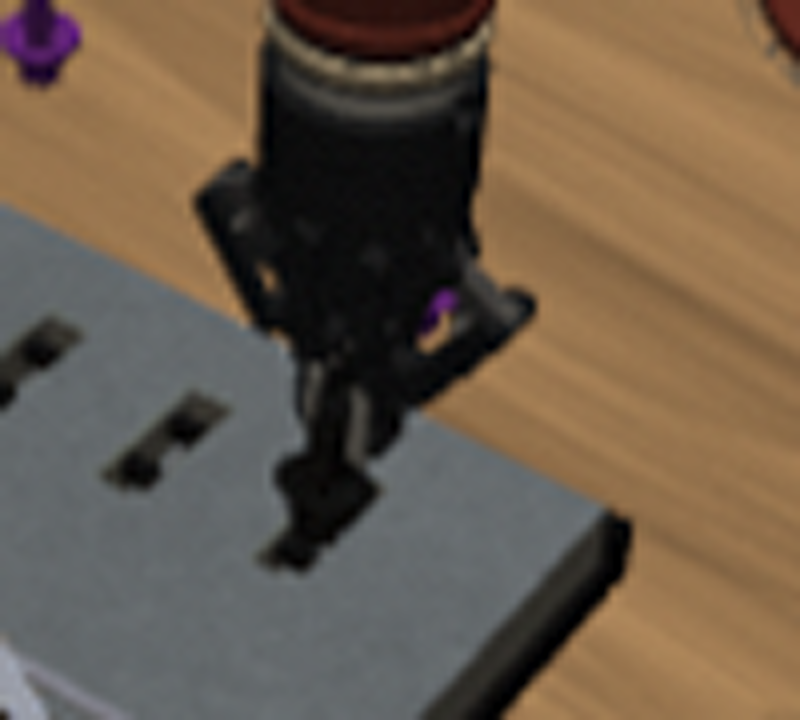

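>>> move_arm --pt "6 0 0 0 1" --pt "12 1 0.5 0 1" --pt "18 2 1 0 1" --pt "24 2.7 1.5 0 1" --pt "28 3.2 2 0 1" --pt "30 3.5 2.5 0 1" --pt "30 3.5 3 0 1" --pt "30 3.5 3 0 1"

```text
t: 46.55
tool_pos: [0.5023, 0.0281, 0.0709]
orientation: [-0.068, 0.998, 0.0, -0.009]
force: [-13.6, -2.9, 2.4]
finger_gap: 0.0108
```

>>> move_arm --pt "4 0.5 2 0 1" --pt "6 0.8 3 0 1" --pt "0 0 3 0 1" --pt "-8 -1.1 3 0 1" --pt "-16 -2.2 3 0 1" --pt "-24 -3.3 4 0 1" --pt "-28 -3.9 5 0 1" --pt "-28 -3.9 5 0 1"

```text
t: 47.35
tool_pos: [0.4848, 0.0247, 0.0824]
orientation: [-0.067, 0.998, 0.0, 0.006]
force: [7.3, 1.3, 1.3]
finger_gap: 0.0111
```

```bash
python3 st.py; python3 -c "
from h import *
snap('scene','s36',(310,150,410,240),8)"
```

```text
t 47.35 pos [0.4848 0.0247 0.0824] jawang 1.7056495205611513 z [ 0.0121  0.0009 -0.9999] F [7.3487 1.3153 1.2583] M [ 0.3272 -1.3602 -0.0342] gap 0.011056988377117969 q6 -1.8102753555407582
```

View pics/s36.png

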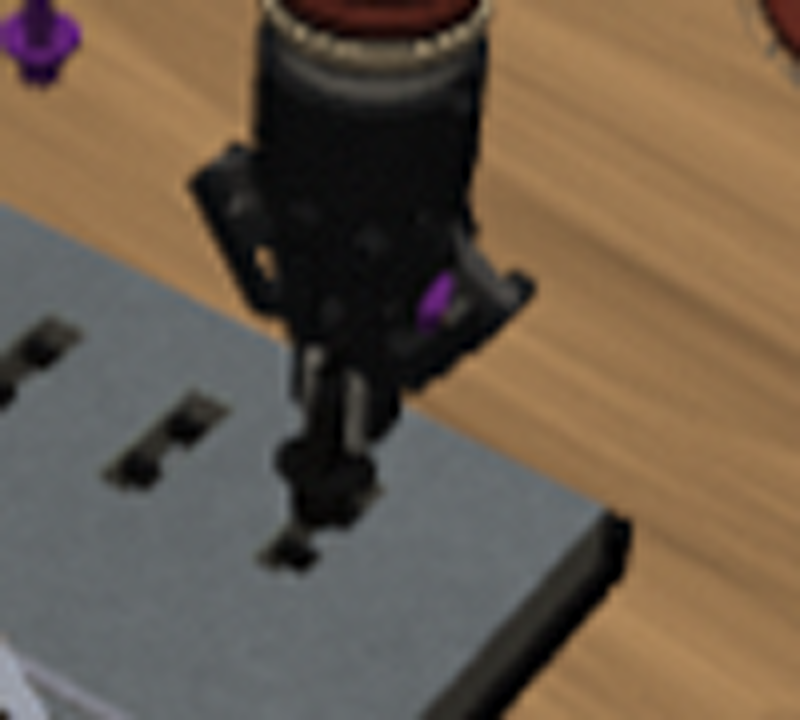

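>>> move_arm --pt "6 0.8 1 0 1" --pt "12 1.6 2 0 1" --pt "18 2.5 3 0 1" --pt "24 3.4 4 0 1" --pt "26 3.6 5 0 1" --pt "22 3 6 0 1" --pt "18 2.5 8 0 1" --pt "14 2 10 0 1"

```text
t: 48.2
tool_pos: [0.494, 0.0264, 0.0893]
orientation: [-0.068, 0.998, 0.0, -0.0]
force: [0.4, 0.9, -0.6]
finger_gap: 0.011
```

>>> move_arm --pt "0 0 3 0 1" --pt "0 0 6 0 1" --pt "0 0 10 0 1" --pt "0 0 15 0 1" --pt "0 0 25 0 1" --pt "0 0 40 0 1" --pt "0 0 60 0 1" --pt "0 0 85 0 1"

```text
t: 49.0
tool_pos: [0.4944, 0.0265, 0.1755]
orientation: [-0.068, 0.998, 0.0, -0.0]
force: [0.8, 0.1, -0.3]
finger_gap: 0.0109
```

```bash
python3 st.py; python3 -c "
from h import *
snap('scene','s37');snap('top','t37')"
```

```text
t 49.0 pos [0.4944 0.0265 0.1755] jawang 1.7060071046729859 z [-0.0008  0.0001 -1.    ] F [ 0.819   0.1226 -0.2894] M [-0.0003 -0.0568 -0.0194] gap 0.010878129266894044 q6 -1.8030049856733605
```

View pics/s37.png

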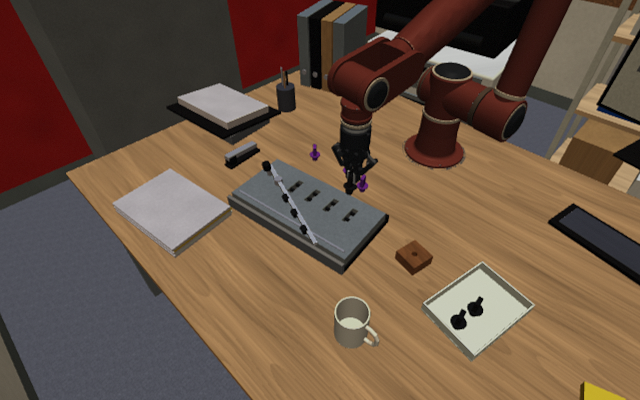

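View pics/t37.png

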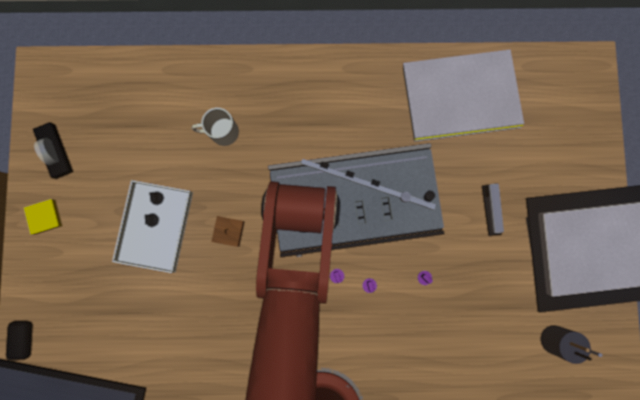

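>>> move_arm --pt "-4 30 0 0 1" --pt "-10 75 0 0 1" --pt "-16 120 0 0 1" --pt "-22 165 0 0 1" --pt "-28 210 0 0 1" --pt "-34 255 0 0 1" --pt "-40 300 0 0 1" --pt "-46 345 0 0 1"

```text
t: 49.9
tool_pos: [0.448, 0.3732, 0.1741]
orientation: [-0.068, 0.998, -0.0, -0.0]
force: [-0.1, -0.4, -0.6]
finger_gap: 0.0108
```

>>> move_arm --pt "-6 40 0 0 1" --pt "-11 77 0 0 1" --pt "-11 77 -20 0 1" --pt "-11 77 -50 0 1" --pt "-11 77 -80 0 1" --pt "-11 77 -80 0 1" --pt "-11 77 -80 0 1" --pt "-11 77 -80 0 1"

```text
t: 50.7
tool_pos: [0.4388, 0.4492, 0.0966]
orientation: [-0.067, 0.998, 0.001, 0.001]
force: [0.3, 0.4, 0.1]
finger_gap: 0.0106
```

```bash
python3 st.py; python3 -c "
from h import *
snap('scene','s38',(380,180,560,360),4)"
```

```text
t 50.7 pos [0.4388 0.4492 0.0966] jawang 1.7058531721930676 z [ 0.0025  0.002  -1.    ] F [0.3383 0.4163 0.1246] M [0.0774 0.041  0.0212] gap 0.010645438826516973 q6 -1.0272704924028289
```

View pics/s38.png

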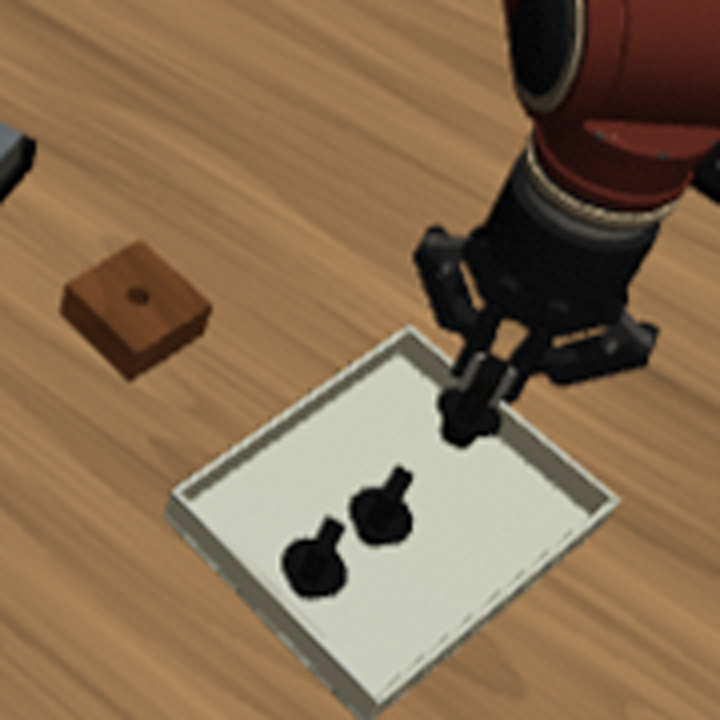

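>>> move_arm --pt "4 0 -25 0 1" --pt "4 0 -45 0 1" --pt "4 0 -52 0 1" --pt "4 0 -52 0 1" --pt "4 0 -52 0 0.3" --pt "4 0 -52 0 -0.3" --pt "4 0 -52 0 -0.3" --pt "4 0 -52 0 -0.3"

```text
t: 51.55
tool_pos: [0.4421, 0.4488, 0.0433]
orientation: [-0.068, 0.998, 0.0, 0.001]
force: [-0.6, 0.4, -1.0]
finger_gap: 0.0553
```

>>> move_arm --pt "0 0 20 0 -0.3" --pt "0 0 60 0 -0.3" --pt "0 0 100 0 -1" --pt "0 0 130 0 -1" --pt "0 -40 130 -0.14 -1" --pt "0 -85 130 -0.28 -1" --pt "10 -130 130 -0.42 -1" --pt "20 -175 130 -0.56 -1"

```text
t: 52.35
tool_pos: [0.4616, 0.272, 0.1728]
orientation: [0.213, 0.977, 0.0, 0.0]
force: [1.2, 0.3, -0.5]
finger_gap: 0.0851
```

```bash
python3 st.py; python3 -c "
from h import *
snap('scene','s39',(380,180,560,360),4); snap('top','t39')"
```

```text
t 52.35 pos [0.4616 0.272  0.1728] jawang 1.1414167091695315 z [ 0.0011  0.0003 -1.    ] F [ 1.1922  0.2767 -0.4778] M [ 0.0184 -0.0125 -0.0167] gap 0.08514758804318581 q6 -0.7476974026394588
```

View pics/s39.png

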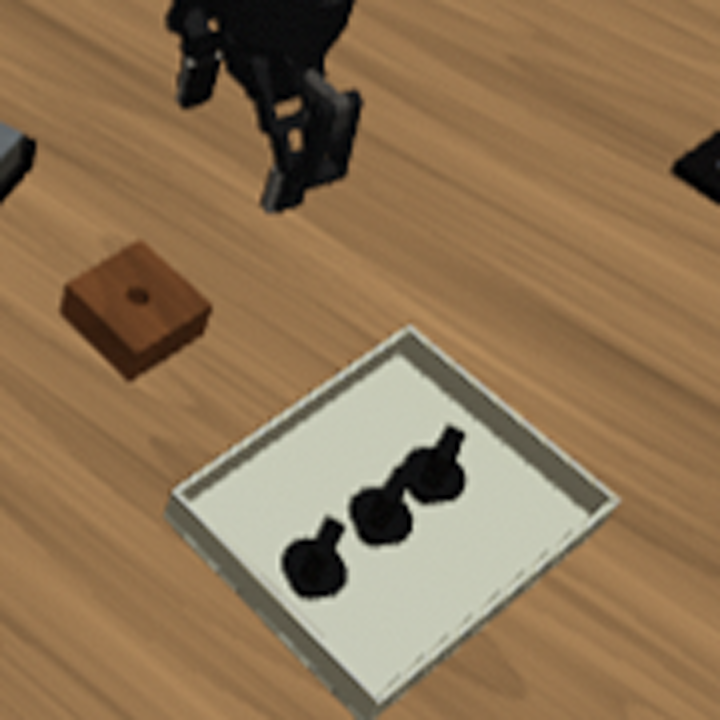

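View pics/t39.png

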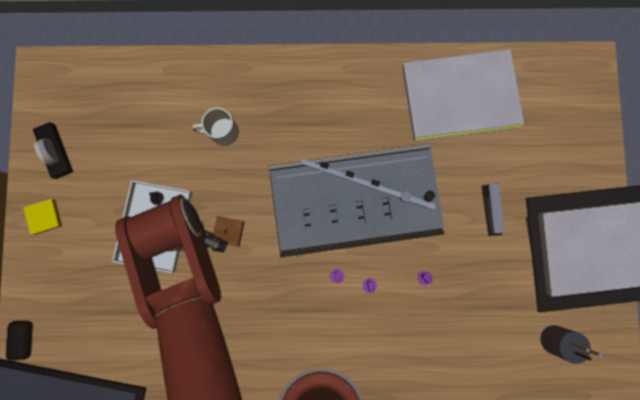

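```bash
python3 -c "
from h import *
snap('scene','s40',(240,145,300,190),12); snap('top','t40',(395,170,455,215),12)"
```

```text
(no output)
```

View pics/s40.png

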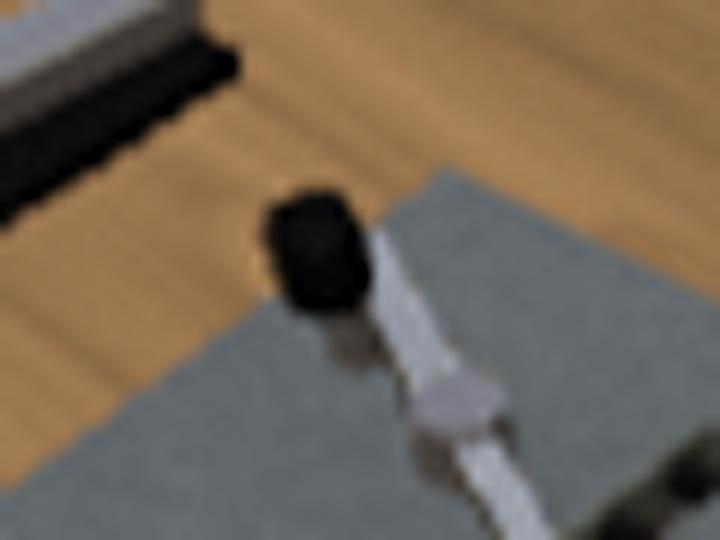

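View pics/t40.png

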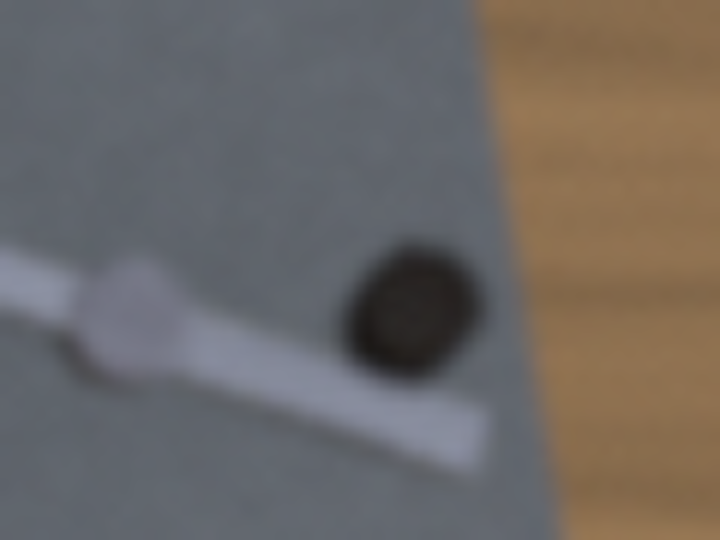

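```bash
python3 -c "
from h import *
print(tri((266.7,165.8),(429.4,195.8)))
print('top face',tri((240+317/12,145+205/12),(395+420/12,170+300/12)), 'tip via shaft', atz('scene',(240+350/12,145+355/12),.05))
for z in(.087,.1): print(atz('top',(429.4,195.8),z),atz('scene',(266.7,165.8),z))
"
```

```text
(array([ 0.55519775, -0.27977503,  0.08804479]), np.float64(0.002863042126634024))
top face (array([ 0.55549199, -0.27757565,  0.10445048]), np.float64(0.002469283955732311)) tip via shaft [ 0.5508496  -0.27703731  0.05      ]
[ 0.55632688 -0.28109916  0.087     ] [ 0.55373331 -0.27951025  0.087     ]
[ 0.5548679  -0.27798837  0.1       ] [ 0.56288096 -0.26598796  0.1       ]
```

>>> move_arm --pt "6 -35 0 -0.1 -1" --pt "13 -80 0 -0.22 -1" --pt "20 -125 0 -0.34 -1" --pt "28 -170 0 -0.46 -1" --pt "35 -215 0 -0.58 -1" --pt "43 -260 0 -0.7 -1" --pt "50 -305 0 -0.82 -1" --pt "57 -350 0 -0.94 -1"

```text
t: 53.35
tool_pos: [0.5195, -0.0772, 0.1727]
orientation: [0.632, 0.775, 0.0, 0.0]
force: [1.3, 0.3, -1.3]
finger_gap: 0.0857
```

```bash
python3 st.py
```

```text
t 53.35 pos [ 0.5195 -0.0772  0.1727] jawang 0.203717994469642 z [ 0.001   0.0003 -1.    ] F [ 1.3183  0.2819 -1.2513] M [ 0.0118 -0.0617 -0.0136] gap 0.08565985500074559 q6 -0.49336209345953885
```

>>> move_arm --pt "7 -40 0 -0.06 -1" --pt "14 -85 0 -0.06 -1" --pt "21 -130 0 -0.06 -1" --pt "28 -170 0 -0.06 -1" --pt "32 -195 0 -0.06 -1" --pt "33 -202 -20 -0.06 -1" --pt "33 -202 -50 -0.06 -1" --pt "33 -202 -50 -0.06 -1"

```text
t: 54.15
tool_pos: [0.5499, -0.2761, 0.1173]
orientation: [0.653, 0.757, -0.0, -0.005]
force: [-0.4, -0.5, 0.3]
finger_gap: 0.0855
```

```bash
python3 st.py; python3 -c "
from h import *
snap('scene','s41',(220,110,320,200),8)"
```

```text
t 54.15 pos [ 0.5499 -0.2761  0.1173] jawang 0.14768040091026935 z [-0.0074  0.0053 -1.    ] F [-0.4455 -0.4744  0.2674] M [ 0.0271 -0.0356 -0.0162] gap 0.08546898412800351 q6 -0.7341369140639012
```

View pics/s41.png

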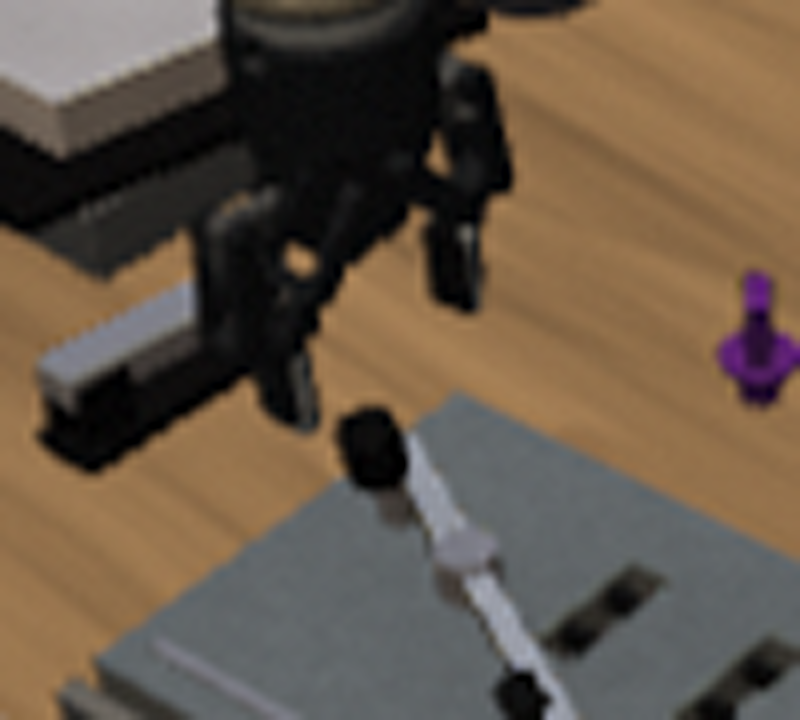

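>>> move_arm --pt "0 0 -10 0 -1" --pt "0 0 -20 0 -1" --pt "0 0 -20 0 -1" --pt "0 0 -20 0 -1" --pt "0 0 -20 0 -1" --pt "0 0 -20 0 -1" --pt "0 0 -20 0 -1" --pt "0 0 -20 0 -1"

```text
t: 55.0
tool_pos: [0.5518, -0.2787, 0.1027]
orientation: [0.654, 0.757, 0.0, 0.0]
force: [0.1, -0.2, -0.2]
finger_gap: 0.0854
```

```bash
python3 st.py; python3 -c "
from h import *
snap('scene','s42',(220,110,320,200),8)"
```

```text
t 55.0 pos [ 0.5518 -0.2787  0.1027] jawang 0.1459301187611294 z [ 0.0004 -0.0003 -1.    ] F [ 0.1307 -0.1711 -0.2331] M [-0.0213 -0.0158 -0.0077] gap 0.08543577188904222 q6 -0.7339547504076879
```

View pics/s42.png

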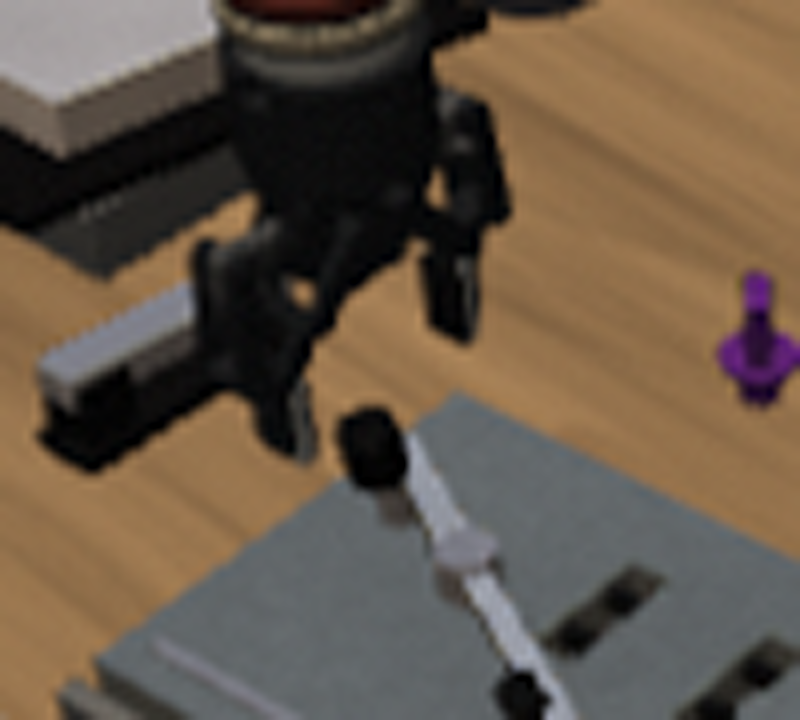

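>>> move_arm --pt "1 -0.5 -10 0 -1" --pt "1 -0.5 -20 0 -1" --pt "1 -0.5 -28 0 -1" --pt "1 -0.5 -28 0 -1" --pt "1 -0.5 -28 0 -0.3" --pt "1 -0.5 -28 0 0.3" --pt "1 -0.5 -28 0 1" --pt "1 -0.5 -28 0 1"

```text
t: 55.85
tool_pos: [0.5533, -0.2793, 0.075]
orientation: [0.654, 0.757, 0.0, 0.001]
force: [2.2, -0.4, 2.0]
finger_gap: 0.0282
```

>>> move_arm --pt "0 0 0 0 1" --pt "0 0 0 0 1" --pt "0 0 0 0 1" --pt "0 0 0 0 1" --pt "0 0 0 0 1" --pt "0 0 0 0 1" --pt "0 0 0 0 1" --pt "0 0 0 0 1"

```text
t: 56.65
tool_pos: [0.5527, -0.2796, 0.0753]
orientation: [0.654, 0.757, -0.0, 0.0]
force: [-4.1, 0.3, 5.1]
finger_gap: 0.0248
```

```bash
python3 st.py; python3 -c "
from h import *
snap('scene','s43',(220,110,320,200),8)"
```

```text
t 56.65 pos [ 0.5527 -0.2796  0.0753] jawang 0.14597025494912494 z [-0.0001 -0.0009 -1.    ] F [-4.0984  0.2817  5.0556] M [-0.0688  0.7085  0.0203] gap 0.024781735760703326 q6 -0.7337051914478708
```

View pics/s43.png

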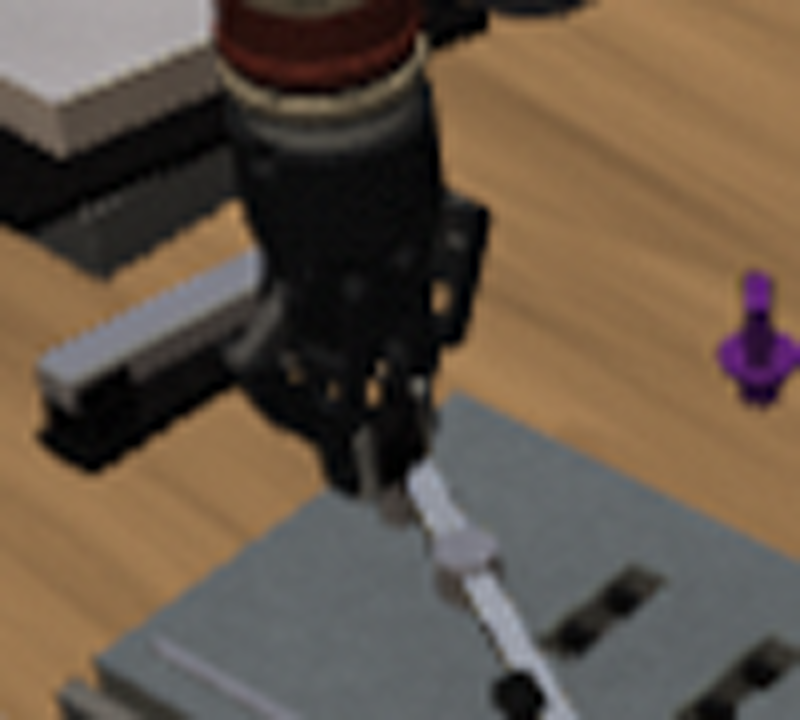

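>>> move_arm --pt "-2 0 0 0 1" --pt "-3 0 0 0 1" --pt "-3 0 1 0 1" --pt "-3 0 2 0 1" --pt "-3 0 3 0 1" --pt "-3 0 4 0 1" --pt "-3 0 5 0 1" --pt "-3 0 6 0 1"

```text
t: 57.5
tool_pos: [0.55, -0.2789, 0.0792]
orientation: [0.654, 0.757, 0.0, 0.0]
force: [4.7, -2.1, -4.7]
finger_gap: 0.0244
```

```bash
python3 st.py
```

```text
t 57.5 pos [ 0.55   -0.2789  0.0792] jawang 0.14595309868841577 z [ 0.0012  0.0001 -1.    ] F [ 4.6959 -2.0572 -4.6928] M [-0.3015 -1.0721 -0.0296] gap 0.024380627672755176 q6 -0.7364845578612021
```

>>> move_arm --pt "0 -0.5 2 0 1" --pt "0 -0.5 4 0 1" --pt "0 -0.5 6 0 1" --pt "0 -0.5 8 0 1" --pt "0 -0.5 10 0 1" --pt "0 -0.5 12 0 1" --pt "0 -0.5 14 0 1" --pt "0 -0.5 14 0 1"

```text
t: 58.3
tool_pos: [0.5502, -0.2795, 0.0936]
orientation: [0.654, 0.757, 0.0, 0.001]
force: [4.8, -1.8, -3.1]
finger_gap: 0.0247
```

```bash
python3 st.py
```

```text
t 58.3 pos [ 0.5502 -0.2795  0.0936] jawang 0.14594661407788906 z [ 0.0016 -0.0001 -1.    ] F [ 4.779  -1.7654 -3.0731] M [-0.2225 -0.9877 -0.0175] gap 0.02472349681511557 q6 -0.7371726359994336
```

>>> move_arm --pt "0 0 3 0 1" --pt "0 0 6 0 1" --pt "0 0 9 0 1" --pt "0 0 9 0 1" --pt "8 1.1 9 0 1" --pt "16 2.2 9 0 1" --pt "24 3.4 9 0 1" --pt "32 4.5 9 0 1"

```text
t: 59.1
tool_pos: [0.5821, -0.2745, 0.1032]
orientation: [0.654, 0.757, -0.0, -0.001]
force: [0.6, -1.3, -0.4]
finger_gap: 0.0241
```

```bash
python3 st.py; python3 -c "
from h import *
snap('scene','s44',(220,110,320,200),8)"
```

```text
t 59.1 pos [ 0.5821 -0.2745  0.1032] jawang 0.14624164642161872 z [-0.0016  0.0012 -1.    ] F [ 0.5922 -1.3185 -0.3752] M [-0.0007 -0.0375  0.002 ] gap 0.024056795008406105 q6 -0.7025560253943692
```

View pics/s44.png

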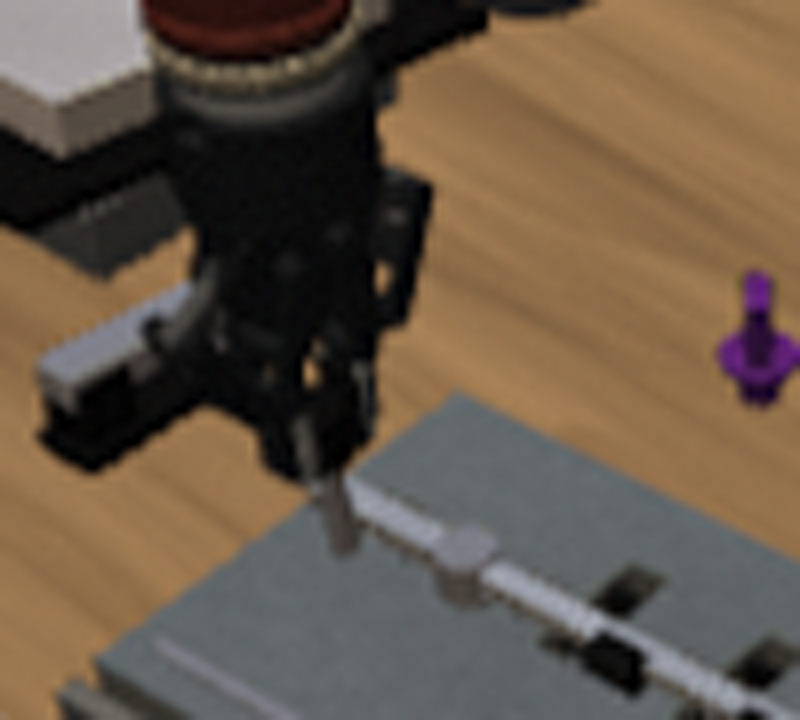

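>>> move_arm --pt "0 0 20 0 1" --pt "0 0 45 0 1" --pt "0 0 70 0 1" --pt "-8 40 75 0 1" --pt "-17 85 75 0 1" --pt "-26 130 75 0 1" --pt "-35 175 75 0 1" --pt "-44 220 75 0 1"

```text
t: 59.95
tool_pos: [0.5364, -0.0531, 0.1778]
orientation: [0.654, 0.757, -0.001, -0.001]
force: [0.9, 0.6, -1.4]
finger_gap: 0.0245
```

```bash
python3 st.py
```

```text
t 59.95 pos [ 0.5364 -0.0531  0.1778] jawang 0.1458087647953109 z [-0.0025  0.0006 -1.    ] F [ 0.9071  0.6138 -1.3602] M [ 0.0679 -0.0815 -0.0071] gap 0.024541353852694993 q6 -0.38264363633567067
```

>>> move_arm --pt "-9 45 0 0 1" --pt "-18 90 0 0 1" --pt "-28 135 0 0 1" --pt "-38 180 0 0 1" --pt "-48 225 0 0 1" --pt "-56 265 0 0 1" --pt "-62 290 0 0 1" --pt "-63 294 -20 0 1"

```text
t: 60.75
tool_pos: [0.475, 0.2423, 0.1609]
orientation: [0.652, 0.758, 0.002, 0.001]
force: [0.8, 0.1, 0.1]
finger_gap: 0.0241
```

>>> move_arm --pt "0 0 -20 0 1" --pt "0 0 -30 0 1" --pt "0 0 -30 0 1" --pt "0 0 -30 0 1" --pt "0 0 -30 0 1" --pt "0 0 -30 0 1" --pt "0 0 -30 0 1" --pt "0 0 -30 0 1"

```text
t: 61.55
tool_pos: [0.475, 0.2389, 0.1289]
orientation: [0.654, 0.757, 0.0, 0.0]
force: [-0.5, -0.7, 0.4]
finger_gap: 0.0242
```

```bash
python3 st.py; python3 -c "
from h import *
snap('scene','s45',(390,185,450,265),10)
s=state(); p=s['tool_pos']
for z in (-.0475,-.03): print((proj('scene',(p[0],p[1],p[2]+z))-[390,185])*10)
print((proj('scene',(.4743,.2417,.034))-[390,185])*10)"
```

```text
t 61.55 pos [0.475  0.2389 0.1289] jawang 0.1458417820582388 z [ 0.0007  0.0002 -1.    ] F [-0.5261 -0.6764  0.4009] M [0.0122 0.0145 0.0556] gap 0.024185147095520665 q6 0.1801704316853699
[259.37153187 559.96508811]
[270.32309607 516.82392782]
[241.05420592 675.64978311]
```

View pics/s45.png

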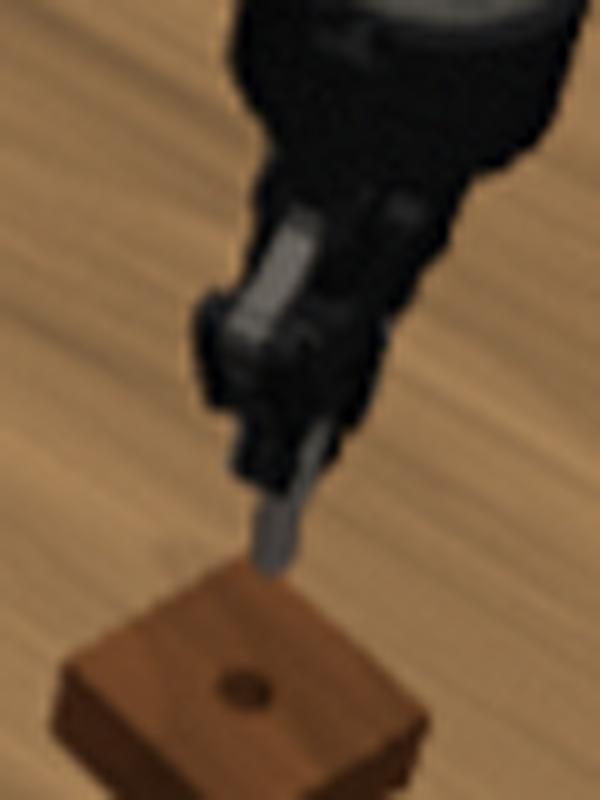

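>>> move_arm --pt "0 2.6 -15 0 1" --pt "0 2.6 -30 0 1" --pt "0 2.6 -40 0 1" --pt "0 2.6 -40 0 1" --pt "0 2.6 -40 0 1" --pt "0 2.6 -40 0 1" --pt "0 2.6 -40 0 1" --pt "0 2.6 -40 0 1"

```text
t: 62.4
tool_pos: [0.4752, 0.2416, 0.089]
orientation: [0.654, 0.757, 0.0, 0.0]
force: [-0.9, 0.4, 0.3]
finger_gap: 0.0243
```

```bash
python3 st.py; python3 -c "
from h import *
snap('scene','s46',(390,195,450,275),10)"
```

```text
t 62.4 pos [0.4752 0.2416 0.089 ] jawang 0.14596145264091187 z [ 0.0011  0.0004 -1.    ] F [-0.9055  0.3855  0.2756] M [ 0.0201 -0.0197  0.0094] gap 0.024262769537596582 q6 0.18484289757131325
```

View pics/s46.png

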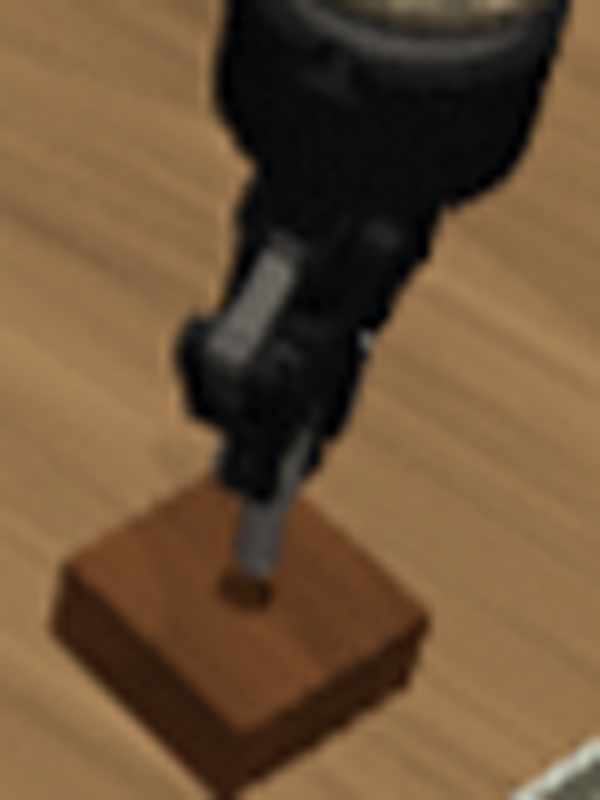

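>>> move_arm --pt "0 -0.4 -3 0 1" --pt "0 -0.4 -6 0 1" --pt "0 -0.4 -9 0 1" --pt "0 -0.4 -12 0 1" --pt "0 -0.4 -15 0 1" --pt "0 -0.4 -15 0 1" --pt "0 -0.4 -15 0 1" --pt "0 -0.4 -15 0 1"

```text
t: 63.25
tool_pos: [0.4762, 0.2415, 0.0738]
orientation: [0.654, 0.757, 0.002, 0.001]
force: [5.5, 1.1, -0.5]
finger_gap: 0.0246
```

```bash
python3 st.py
```

```text
t 63.25 pos [0.4762 0.2415 0.0738] jawang 0.14582503295487087 z [ 0.0039  0.0012 -1.    ] F [ 5.4501  1.0962 -0.4813] M [ 0.3643 -1.2425 -0.0271] gap 0.024619921011258542 q6 0.18414368159105793
```

>>> move_arm --pt "1.3 0.2 -3 0 1" --pt "1.5 0.2 -6 0 1" --pt "1.5 0.2 -9 0 1" --pt "1.5 0.2 -12 0 1" --pt "1.5 0.2 -15 0 1" --pt "1.5 0.2 -17 0 1" --pt "1.5 0.2 -17 0 1" --pt "1.5 0.2 -17 0 1"

```text
t: 64.05
tool_pos: [0.4769, 0.2416, 0.0579]
orientation: [0.654, 0.757, 0.0, 0.0]
force: [0.6, 0.3, 9.0]
finger_gap: 0.0245
```

```bash
python3 st.py
```

```text
t 64.05 pos [0.4769 0.2416 0.0579] jawang 0.1460759712330632 z [ 0.0007  0.0003 -1.    ] F [0.5911 0.274  8.9686] M [ 0.0823 -0.1907 -0.025 ] gap 0.02452835787277247 q6 0.1835383623602631
```

Bottomed (Fz 9 N, no side load). Release and withdraw.

>>> move_arm --pt "0 0 1 0 0.3" --pt "0 0 1 0 0" --pt "0 0 1 0 -0.4" --pt "0 0 1 0 -1" --pt "0 0 1 0 -1" --pt "0 0 1 0 -1" --pt "0 0 1 0 -1" --pt "0 0 20 0 -1"

```text
t: 64.85
tool_pos: [0.4739, 0.2405, 0.0737]
orientation: [0.654, 0.757, -0.003, -0.002]
force: [0.6, 0.5, -0.4]
finger_gap: 0.085
```

>>> move_arm --pt "0 0 30 0 -1" --pt "0 0 70 0 -1" --pt "0 0 110 0 -1" --pt "-20 0 130 0 -1" --pt "-50 0 150 0 -1" --pt "-80 0 150 0 -1" --pt "-80 0 150 0 -1" --pt "-80 0 150 0 -1"

```text
t: 65.65
tool_pos: [0.3961, 0.2414, 0.2265]
orientation: [0.653, 0.757, 0.0, 0.0]
force: [-0.1, -1.2, -0.8]
finger_gap: 0.0848
```

```bash
python3 st.py; python3 -c "
from h import *
snap('scene','s47');snap('top','t47');snap('scene','s47b',(390,220,450,280),12)"
```

```text
t 65.65 pos [0.3961 0.2414 0.2265] jawang 0.14651214092679207 z [ 0.001   0.0003 -1.    ] F [-0.0922 -1.2077 -0.805 ] M [ 0.0126 -0.0009 -0.0177] gap 0.08477764781631304 q6 0.2401935227043301
```

View pics/s47.png

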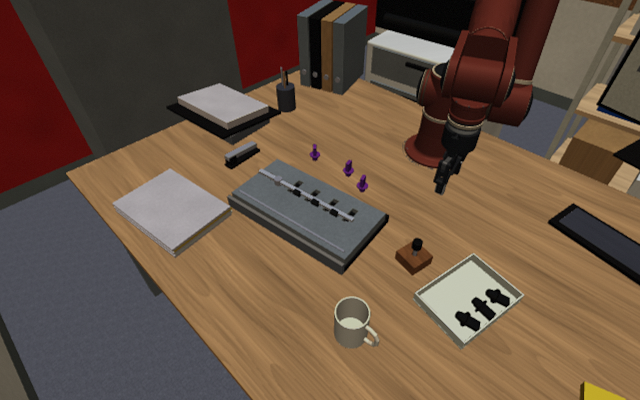

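View pics/s47b.png

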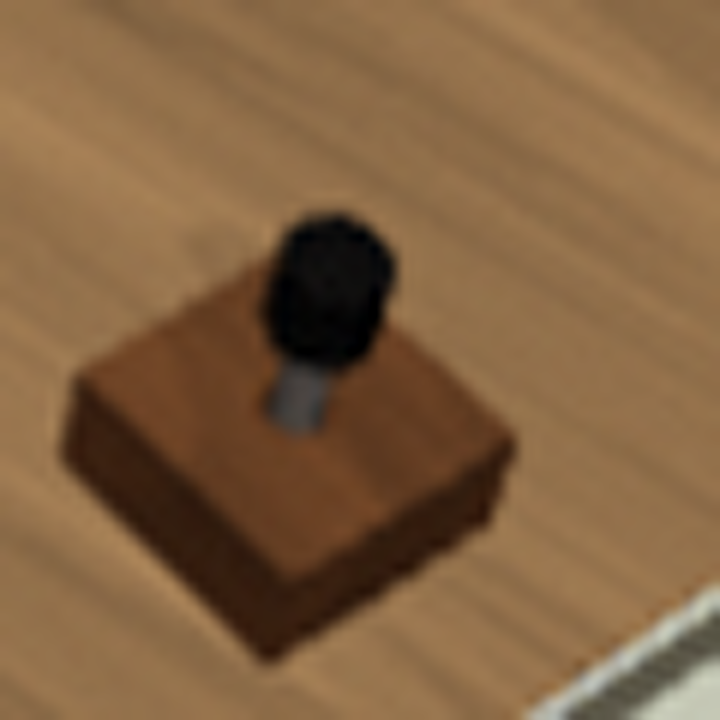

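View pics/t47.png

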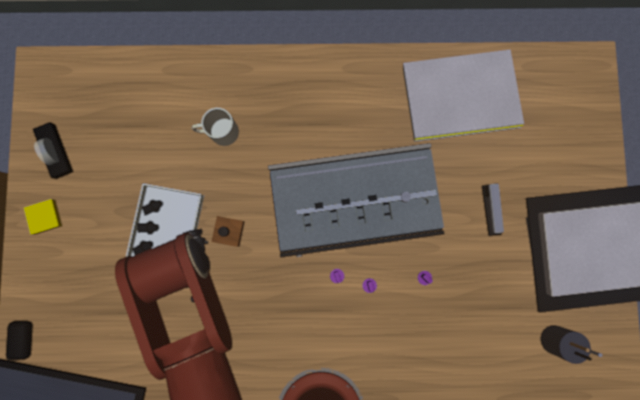

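```bash
python3 -c "
from h import *
snap('scene','s48',(400,240,540,350),5);snap('top','t48',(100,170,250,280),5)
viewer.read_camera('scene')
print([(np.round(k['xy'],1),k['p']) for k in viewer.place_of('scene','pin')], [(np.round(k['xy'],1),k['p']) for k in viewer.place_of('scene','tray')])
print('knob top ray at .084', atz('scene',(390+333/12,220+245/12),.084), proj('scene',(.4743,.2417,.084)))
im=viewer.read_camera('scene'); a=cv2.imread('pics/scene0.png')
b=cv2.matchTemplate(im[235:262,405:430],a[238:258,408:428],cv2.TM_CCOEFF_NORMED); print(b.max(),np.unravel_index(b.argmax(),b.shape))
d=np.abs(im[150:270,220:400].astype(int)-a[150:270,220:400]).max(2); print('feeder region diff px',(d>40).sum(), np.argwhere(d>40).mean(0)+[150,220] if (d>40).any() else '')
"
```

```text
[(array([411. , 258.4]), 0.6)] [(array([463.5, 302.4]), 0.77)]
knob top ray at .084 [0.47221068 0.24217233 0.084     ] [417.14063987 240.76220181]
0.96707946 (np.int64(3), np.int64(3))
feeder region diff px 230 [199.60869565 331.6173913 ]
```

View pics/s48.png

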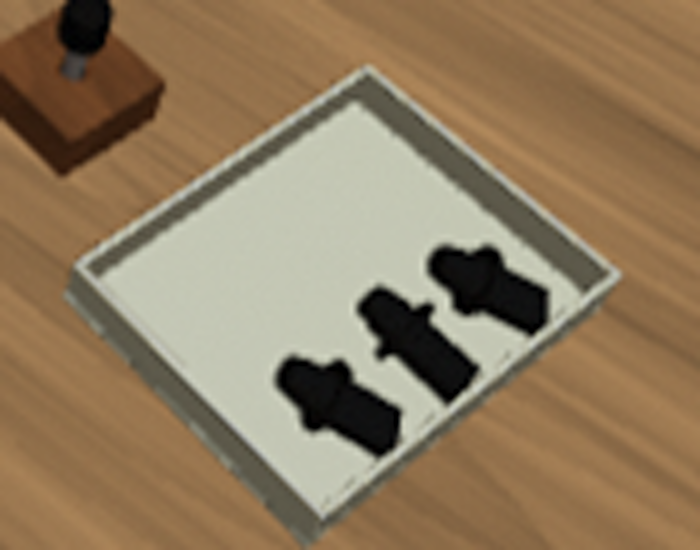

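View pics/t48.png

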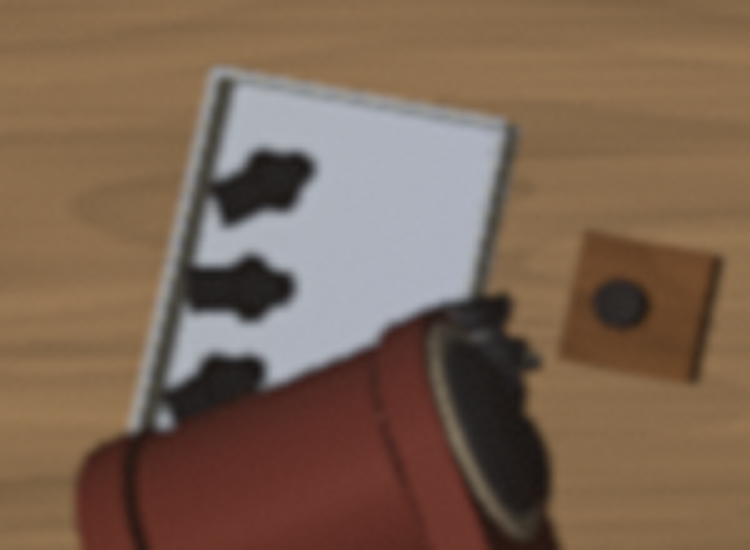

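```bash
python3 -c "
from station import order
print(order.close_job())"
```

```text
the job is handed in; nothing more can be done
None
```

The job is done and handed in at about 66 s of the 210 s allowed; the hand-in gives no verdict, so this rests on my own checks.

**What I did:** I took the pin from its stand, pushed the tail aside with it and set it in the deck hole, where it held the arm at about 0.49 rad. Three plugs were fitted (sockets 1, 2 and 3; socket 0 was empty). I rocked each one out along x, with almost no net pull on the deck, and laid all three in the tray while the pin still held. I then pulled the pin, the arm swung back, and the pin went back into its stand until it bottomed (9 N upwards, almost no side force).

**Last checks:**
- **Pin:** it appears in the stand exactly where it was at the start (picture match 0.97, same pixel position).
- **Arm and deck:** the feeder area differs from the first picture mainly where the plugs were, so the arm is at rest and the deck shows no sign of having lifted.
- **Tray:** it had been knocked a few centimetres towards the stand late in the run. All three plugs still lie inside it, against its +y wall with their collars well inside.
- **Bystanders:** the mug, the stapler and the purple look-alikes are where they were, and the gripper is clear of everything.

**Disagreements:** my first measured position of plug 1 was about 2.5 mm off in y, and the network's pin-hole pixel differed from my fit by up to 3.6 px. Contact forces settled both.

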